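Seal the sample box: seat the lid and snap the four clips crosswise

ROBOT

A 7-joint arm with a two-finger parallel gripper is mounted at the origin on a cart in front of the work surface, level with it; the furniture and walls round the work are solid. World frame = base frame: x ahead of the robot, y to its left, z up, the work surface at z = 0. Lengths are in m, angles in rad, forces in N, time in s.
With the tool pointing down it reaches from about 0.35 to 0.9 m from the base axis. Payload 19.9 kg.
Tool frame: the origin (TCP) lies between the finger pads; the fingertips stand 25 mm ahead of it and the grasp point (between the pads) lies 6 mm ahead of it; z points along the fingers, y is the direction in which the jaws open and shut (so a half turn about z gives the same grasp; the last joint's range is limited). The gripper opens to 85 mm and grips with 20 to 120 N. Pads are 22 mm wide; open, the fingers measure 114 mm over their backs; the gripper's body (76 mm by 85 mm) begins 54 mm behind the grasp point. The pads swing forward as they close: fully open they stand 13 mm farther back than shut.
Start: joints at [-1.216, 0.417, -0.01, 1.614, 0.005, 1.111, -0.053], TCP at [0.242, 0.576, 0.256] pointing down, gripper open.
Joint ranges: [-2.81, 2.81], [-0.39, 2.02], [-1.27, 1.25], [0.06, 2.57], [-1.19, 4.33], [0.19, 2], [-2.82, 2.82]. Speed limits (rad/s): [1.89, 1.89, 2.39, 2.39, 3.01, 3.01, 3.01].

INTERFACE

Orientations are given as a unit quaternion [x, y, z, w].
In Python, from station import ctrl gives the robot as it stands. The module is installed in compiled form; this text tells all that it offers.
- The arm moves only by the tool send_rows, never from a script. Its argument "deltas" is text: rows parted by semicolons, each of 7 numbers parted by spaces: the opening in per cent of the stroke, from 0 (shut) to 100 (fully open), then the shift along the tool's x, y, z in m, then the turn, a rotation vector about the tool's x, y, z in rad. In form: jaw tx ty tz rx ry rz; .... A call has 1 to 20 rows; each row shifts and turns the pose as measured when the row begins, along the tool's axes as they then stand; what a row does not reach is not made up. A row lasts 1/10 s, in which the tool goes at most 50 mm and 8.59 degrees, less where a joint would pass 70% of its speed; a pose out of reach is approached as far as the arm can. A call is refused whole if a number of a shift passes 0.05 or a number of a turn 0.15, either way. A call with a gripper value outside its range is refused whole. The fingers move at their own pace and stop on an object; the grip force is fixed at half the most. Time passes only in rows, so rows that do not move let the fingers close. It gives the time, the measured TCP pose, the force and the opening at its end, in the units of the state.
- ctrl.state(): the state, without advancing time (a new reading comes with each control period).
- ctrl.grab_frame(name): name is "scene" or "top" or "wrist"; returns the picture (384x512x3 uint8, red, green, blue); there is no depth.
- ctrl.calibration(name): a dict with "fx", "fy", "cx", "cy" (pixels), "xyz" and "rotation" of the camera in the world. Camera axes: x right, y up, looking along -z (the intrinsics and any distortion apply to the point x, -y, -z); pixel columns grow to the right and rows downward; lengths in m; the calibration is good to about 2 mm. A picture is of the moment at which its call begins: read the wrist's pose just before it. calibration takes no time and is no camera call; for the wrist camera it gives the pose at the moment of the call.
- ctrl.job_done(): hands the job in, once; it reports no verdict.
The state is a dict: "clock": time; "joint_pos": joint angles; "qd": joint speeds; "tau": joint torques, N m; "eef_pos": TCP position; "ee_rot": TCP orientation; "force": force on the tool from outside, world axes, zero at the start; "torque": the same for the moment, N m; "grip_width": opening from 0.0 (shut) to 1.0 (fully open).
Only numpy, scipy, OpenCV 4.12 (cv2) and the standard library are available. Lean on these libraries where they do the work, as an engineer would, in place of code of your own. Each camera call takes 0.05 s, during which the arm holds its last target.

TASK

Seal the tins in the white sample box: set its lid squarely on the rubber seal, handle up, then swing the four hinged side clips up and snap them over the lid's rim; so that the seal beds down evenly, the second clip must be the one diagonally opposite the first, then the other two. Push each clip slowly inward until it clicks home and stays, and ease off at once: they are plastic and crack when pushed with more than 20 newtons, or 13 once they are home. Leave the things around the box where they stand.

Things in the scene. Friction and masses are not known exactly. Their poses are not given: they have to be found in the camera images.
- box: open white plastic sample box, fixed, two tins inside. Origin: centre of its underside on the bench; x along its short side, roughly away from the robot; y along its long side, roughly to the robot's left; z up. 92 (x) x 138 (y) mm, walls 4 mm, rim at z = 56 mm. Two clips are hinged on each short end (+y left, -y right), at x = -28 (near) and +28 mm (far); hinge axes along x at y = +/-77, z = 30 mm
- box_rim (a point): centre of the box's mouth, on a level with the rim (box frame z = 56 mm), axes as the box's. Round the rim lies a springy black seal 4 mm tall, about 2 N per mm at each corner. With the lid laid on, its grip point is 31.5 mm above this point; with all clips home, 30.6 mm
- lid_grip (a point): centre of the lid's handle bar (12 mm wide in x, 76 long in y, 14 tall; pinch it across x). The lid is grey plastic, loose, 0.2 to 0.42 kg, 100 (x) x 146 (y) mm, ends alike; z up. This point is 23 mm above the plate's top, 28 above its underside (rests on the seal), 37 above the lower edge of the rounded plug rib below it, which enters the box's mouth with 1.5 mm play a side
- lid_bead (a point): middle of the lid's raised rim at its left (+y) end, on the crest: the rim runs round the plate's top edge, slopes up from the edge and drops steeply on the inside, crest 2.5 mm above the plate and, at both ends, 67.5 mm from the lid's middle. The clips catch behind it. Axes as the lid's
- clip_near_left (a joint): hinge angle (rad) of the clip at the box's near left corner (x = -28, y = +77 mm). 0 = arm upright; grows as the clip leans outward from the box. Starts at 0.5 to 0.8 and stays where left (friction under 1 N). Home is -0.02 to 0.04 (pressed: down to a hard stop at -0.03). The hinge is at the arm's foot; pushing the arm's outer face inward swings it up and brings its saw-tooth nib down over the lid's rim
- clip_near_left_top (a point): middle of the outer top edge of this grey clip: its arm is 22 mm wide (along box x), 4 mm thick, 42.5 mm from hinge axis to this edge; the outer face, 1 mm outside the hinge axis, takes the push. Axes as the box's when home
- clip_near_right (a joint): hinge angle (rad) of the clip at the box's near right corner (x = -28, y = -77 mm). Values as for the others. All clips: the nib meets the rim at about 0.17 and wedges the lid down; the push needed at the arm's top rises to 10 to 17 N at about 0.07, then the nib drops behind the rim (click) and the clip stays; let go earlier it springs back. Over 20 N breaks it, as do over 13 N on a clip already home
- clip_near_right_top (a point): middle of the outer top edge of this grey clip: its arm is 22 mm wide (along box x), 4 mm thick, 42.5 mm from hinge axis to this edge; the outer face, 1 mm outside the hinge axis, takes the push. Axes as the box's when home
- clip_far_left (a joint): hinge angle (rad) of the clip at the box's far left corner (x = +28, y = +77 mm). Values as for the others
- clip_far_left_top (a point): middle of the outer top edge of this grey clip: its arm is 22 mm wide (along box x), 4 mm thick, 42.5 mm from hinge axis to this edge; the outer face, 1 mm outside the hinge axis, takes the push. Axes as the box's when home
- clip_far_right (a joint): hinge angle (rad) of the clip at the box's far right corner (x = +28, y = -77 mm). Values as for the others
- clip_far_right_top (a point): middle of the outer top edge of this grey clip: its arm is 22 mm wide (along box x), 4 mm thick, 42.5 mm from hinge axis to this edge; the outer face, 1 mm outside the hinge axis, takes the push. Axes as the box's when home
- jar_tall: bystander, loose: clear screw jar with a pale lid and grey sample, 68 mm across, 104 mm tall; origin at the centre of its underside
- moist_tin: bystander, loose: round aluminium tin with lid, 59 mm across, 38 mm tall; origin at the centre of its underside
- jar_short: bystander, loose: clear screw jar with a pale lid and grey sample, 62 mm across, 94 mm tall; origin at the centre of its underside
- block: bystander, loose: wooden block lying flat, 40 x 110 x 28 mm; origin at the centre of its underside

How it is judged:
On the way, in this order (a step that is already met when the one before it is completed fails the run):
1. the lid lies squarely on the seal while all four clips are still open (x of lid_grip in the frame of box between -0.004 and 0.004 m and y of lid_grip in the frame of box between -0.004 and 0.004 m and angle between lid_grip's own z axis and vertical below 0.035 rad and z of lid_grip in the frame of box_rim below 0.0335 m and value of joint each of clip_near_left, clip_near_right, clip_far_left, clip_far_right above 0.15 rad), for 0.2 s.
2. the first two clips are home: two diagonally opposite ones, the other two still open (((value of joint each of clip_near_left, clip_far_right below 0.07 rad and value of joint each of clip_near_right, clip_far_left above 0.07 rad) or (value of joint each of clip_near_right, clip_far_left below 0.07 rad and value of joint each of clip_near_left, clip_far_right above 0.07 rad))), for 0.2 s.
At the end, for the whole second after the job is handed in: all four clips are home over the rim (hinge angles under 0.07) and stay there untouched, and the lid lies on the box within 4 mm and level within 2 degrees, drawn down on its seal (grip point less than 31.2 mm above the rim) (x of lid_grip in the frame of box between -0.004 and 0.004 m and y of lid_grip in the frame of box between -0.004 and 0.004 m and angle between lid_grip's own z axis and vertical below 0.035 rad and z of lid_grip in the frame of box_rim below 0.0312 m and value of joint each of clip_near_left, clip_near_right, clip_far_left, clip_far_right below 0.07 rad).
It fails at once if two neighbouring clips (same end or same side) are home while the other two are open ((value of joint each of clip_near_left, clip_far_left below 0.07 rad and value of joint each of clip_near_right, clip_far_right above 0.07 rad) or (value of joint each of clip_near_right, clip_far_right below 0.07 rad and value of joint each of clip_near_left, clip_far_left above 0.07 rad) or (value of joint each of clip_near_left, clip_near_right below 0.07 rad and value of joint each of clip_far_left, clip_far_right above 0.07 rad) or (value of joint each of clip_far_left, clip_far_right below 0.07 rad and value of joint each of clip_near_left, clip_near_right above 0.07 rad)).
It fails at once if the robot pushes on a clip with more than 20 N (contact force between any of the fingers, the arm and clip_near_left above 20 N or contact force between any of the fingers, the arm and clip_near_right above 20 N or contact force between any of the fingers, the arm and clip_far_left above 20 N or contact force between any of the fingers, the arm and clip_far_right above 20 N).
It fails at once if a clip that is already home is pressed with more than 13 N ((value of joint clip_near_left below 0.01 rad and contact force between the fingers and clip_near_left above 13 N) or (value of joint clip_near_left below 0.01 rad and contact force between the arm and clip_near_left above 13 N) or (value of joint clip_near_right below 0.01 rad and contact force between the fingers and clip_near_right above 13 N) or (value of joint clip_near_right below 0.01 rad and contact force between the arm and clip_near_right above 13 N) or (value of joint clip_far_left below 0.01 rad and contact force between the fingers and clip_far_left above 13 N) or (value of joint clip_far_left below 0.01 rad and contact force between the arm and clip_far_left above 13 N) or (value of joint clip_far_right below 0.01 rad and contact force between the fingers and clip_far_right above 13 N) or (value of joint clip_far_right below 0.01 rad and contact force between the arm and clip_far_right above 13 N)).
It fails at once if a bystander is shifted by more than 3 cm (distance of any of jar_tall, moist_tin, jar_short, block from where it was at the start of the episode above 0.03 m).
It also fails if it takes over 69 s, if anything falls off the work surface, if the arm or the gripper's body presses on something with over 40 N, if the wrist force passes 120 N, or if a joint passes its speed limit or range.

## Working session

There is one attempt and no reset: what is moved stays moved. The work goes in short steps, Python scripts to look and compute and a tool call to move; the robot and the scene stay as the last step left them, time stands still between calls to the robot, and variables do not carry over. Pictures are saved under pics/ and viewed, and the job is handed in when it is done.

Besides the shell and the picture viewer there is one more tool, called after ">>>" by a JSON object that holds its "name" and its "arguments". send_rows: Moves the arm, as the interface text tells. Its arguments: {"type":"object","properties":{"deltas":{"type":"string"}},"required":["deltas"]}

```bash
mkdir -p pics
cat > h.py <<'E'
import numpy as np, cv2
from station import ctrl
def grab(cam,name):
    cal=ctrl.calibration(cam); im=ctrl.grab_frame(cam)
    cv2.imwrite(f'pics/{name}.png',im[:,:,::-1]); return im,cal
E
python3 - <<'E'
from h import *
print(ctrl.state())
for c in ['scene','top','wrist']:
    im,cal=grab(c,c+'0'); print(c,cal)
E
```

```text
{'clock': 0.0, 'joint_pos': array([-1.21551284,  0.41798462, -0.01028961,  1.61415489,  0.00470581,
        1.11067475, -0.0529909 ]), 'qd': array([ 5.19269848e-04,  1.34581063e-03,  4.89422755e-04,  1.64073816e-04,
        1.34573251e-03, -1.96872518e-05,  8.80299292e-04]), 'tau': array([ 4.93634343e-04, -8.64460015e+01,  6.78983387e-01, -4.34916472e+01,
        1.91646960e-02,  7.20893353e-03,  7.06366336e-05]), 'eef_pos': array([0.24143269, 0.5761584 , 0.25566177]), 'ee_rot': array([ 1.97089111e-01,  9.80385395e-01, -5.95195216e-04, -6.83541336e-05]), 'force': array([-0.1795095 ,  0.36233347, -1.01765124]), 'torque': array([-0.02818808,  0.00994492, -0.01290797]), 'grip_width': 0.9975475898840047}
scene {'fx': 404.27982666682607, 'fy': 404.27982666682607, 'cx': 251.4649062052689, 'cy': 185.37437729789025, 'xyz': array([-0.0562562 , -1.12931155,  0.83000482]), 'rotation': array([ 0.45751967, -0.1223603 , -0.24848488,  0.84496093])}
top {'fx': 481.27004257732335, 'fy': 481.27004257732335, 'cx': 254.04209991858224, 'cy': 196.12747112989484, 'xyz': array([ 0.25925817, -0.16293818,  1.45093812]), 'rotation': array([-0.06456973,  0.06318863,  0.71329887, -0.69501271])}
wrist {'fx': 340.7781248773889, 'fy': 340.7781248773889, 'cx': 260.8746154875274, 'cy': 188.940474946663, 'xyz': array([0.17654286, 0.60335986, 0.37356358]), 'rotation': array([-0.11806517, -0.07761129,  0.54862356,  0.82404447])}
```

View pics/scene0.png

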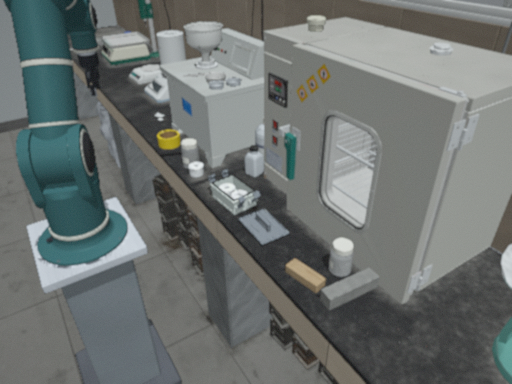

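View pics/top0.png

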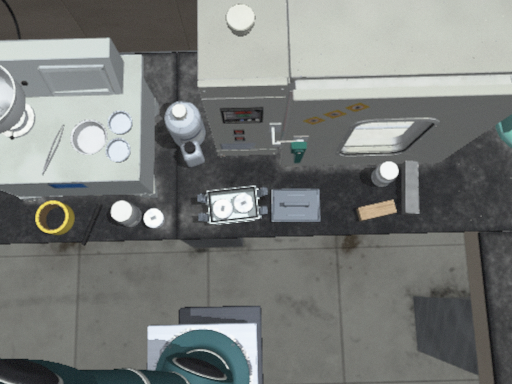

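View pics/wrist0.png

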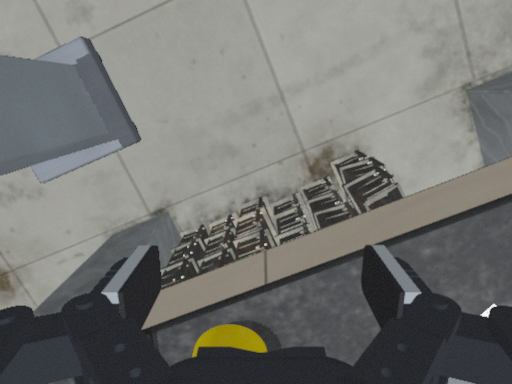

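```bash
cat >> h.py <<'E'
from scipy.spatial.transform import Rotation as R
def proj(cal,P):
    P=np.atleast_2d(P); c=R.from_quat(cal['rotation']).inv().apply(P-cal['xyz'])
    return np.c_[cal['cx']+cal['fx']*c[:,0]/-c[:,2], cal['cy']-cal['fy']*c[:,1]/-c[:,2]]
def back(cal,uv,z):
    uv=np.atleast_2d(uv).astype(float); d=np.c_[(uv[:,0]-cal['cx'])/cal['fx'],-(uv[:,1]-cal['cy'])/cal['fy'],-np.ones(len(uv))]
    d=R.from_quat(cal['rotation']).apply(d); t=(z-cal['xyz'][2])/d[:,2]
    return cal['xyz']+d*t[:,None]
def crop(im,x0,y0,x1,y1,k,name):
    c=cv2.resize(im[y0:y1,x0:x1],None,fx=k,fy=k,interpolation=cv2.INTER_CUBIC); cv2.imwrite(f'pics/{name}.png',c[:,:,::-1])
E
python3 - <<'E'
from h import *
im=cv2.imread('pics/top0.png')[:,:,::-1]
crop(im,185,165,335,245,5,'topc')
im=cv2.imread('pics/scene0.png')[:,:,::-1]
crop(im,180,150,300,250,6,'scenec')
cal=ctrl.calibration('top')
print(proj(cal,[[0,0,0],[.5,0,0],[.24,.576,.25]]))
for z,uv in [(.056,[[207,190],[255,188],[259,219],[210,223]]),(.01,[[271,190],[320,190],[320,220],[271,221]])]: print(back(cal,uv,z))
E
```

```text
[[201.73623469 377.47004251]
 [200.75131913 205.45965106]
 [-45.55361573 299.99474046]]
[[ 0.53650414 -0.02501588  0.056     ]
 [ 0.5387791  -0.16694777  0.056     ]
 [ 0.44616226 -0.17623308  0.056     ]
 [ 0.43814251 -0.0329864   0.056     ]]
[[ 0.54048754 -0.21570729  0.01      ]
 [ 0.53654161 -0.36503459  0.01      ]
 [ 0.44448    -0.36040779  0.01      ]
 [ 0.44530523 -0.21266832  0.01      ]]
```

View pics/topc.png

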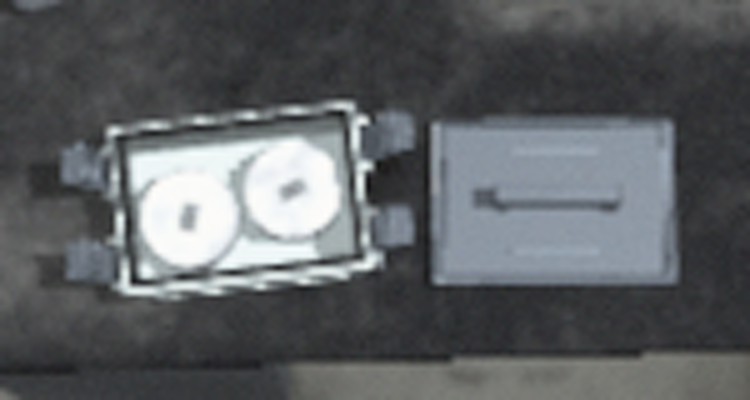

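View pics/scenec.png

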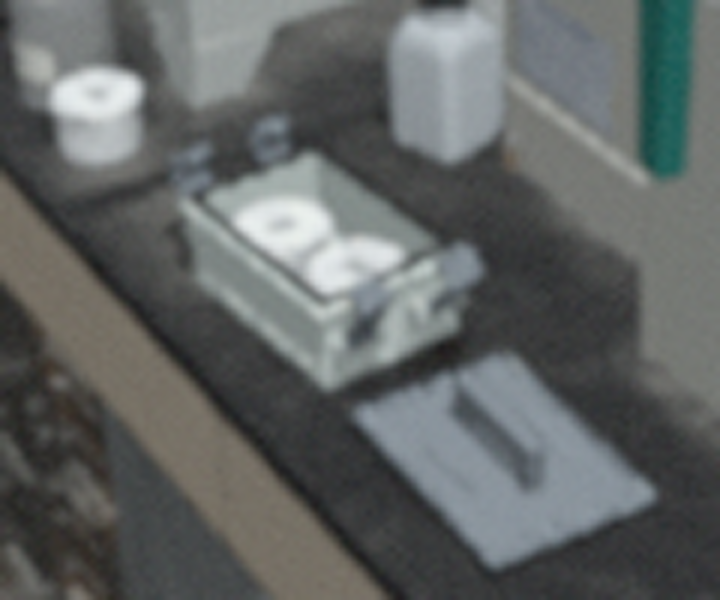

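```bash
cat >> h.py <<'E'
def Rt(yaw):  # tool down, tool y at angle yaw from world +x
    y=np.array([np.cos(yaw),np.sin(yaw),0]); z=np.array([0,0,-1.]); return R.from_matrix(np.c_[np.cross(y,z),y,z])
def plan(p,yaw,jaw,n=None,vmax=.045):
    s=ctrl.state(); p0=s['eef_pos']; r0=R.from_quat(s['ee_rot']); r1=Rt(yaw); p=np.array(p)
    w=(r0.inv()*r1).as_rotvec()
    if n is None: n=int(max(1,np.ceil(np.linalg.norm(p-p0)/vmax),np.ceil(np.linalg.norm(w)/.13)))
    rows=[]
    for i in range(n):
        ra=r0*R.from_rotvec(w*i/n); t=ra.inv().apply((p-p0)/n); rows.append(' '.join([str(jaw)]+[f'{v:.4g}' for v in np.round(np.r_[t,w/n],4)]))
    print('; '.join(rows))
def st():
    s=ctrl.state(); r=R.from_quat(s['ee_rot']).as_matrix()
    print('t',round(s['clock'],2),'p',s['eef_pos'].round(4),'yaw',round(np.arctan2(r[1,1],r[0,1]),4),'tilt',(r[:2,2]).round(4),'F',s['force'].round(2),'w',round(s['grip_width'],3))
E
python3 - <<'E'
from h import *
s=ctrl.state(); cal=ctrl.calibration('wrist'); r=R.from_quat(s['ee_rot'])
print(r.inv().apply(cal['xyz']-s['eef_pos']), (r.inv()*R.from_quat(cal['rotation'])).as_matrix().round(3))
plan([0.47,-0.18,0.33],0,45)
E
```

```text
[ 0.07034632 -0.00012537 -0.11784238] [[ 0.001  0.96   0.28 ]
 [ 1.    -0.001  0.   ]
 [ 0.001  0.28  -0.96 ]]
45 -0.0279 -0.0338 -0.0041 -0 0 0.0652; 45 -0.0301 -0.032 -0.0041 -0 0 0.0652; 45 -0.0321 -0.0299 -0.0041 -0 0 0.0652; 45 -0.034 -0.0278 -0.0041 -0 0 0.0652; 45 -0.0357 -0.0255 -0.0041 -0 0 0.0652; 45 -0.0373 -0.0231 -0.0041 -0 0 0.0652; 45 -0.0387 -0.0206 -0.0041 -0 0 0.0652; 45 -0.04 -0.0181 -0.0041 -0 0 0.0652; 45 -0.0411 -0.0154 -0.0041 -0 0 0.0652; 45 -0.042 -0.0127 -0.0041 -0 0 0.0652; 45 -0.0428 -0.0099 -0.0041 -0 0 0.0652; 45 -0.0433 -0.0071 -0.0041 -0 0 0.0652; 45 -0.0437 -0.0043 -0.0041 -0 0 0.0652; 45 -0.0439 -0.0014 -0.0041 -0 0 0.0652; 45 -0.0439 0.0014 -0.0041 -0 0 0.0652; 45 -0.0437 0.0043 -0.0041 -0 0 0.0652; 45 -0.0433 0.0071 -0.0041 -0 0 0.0652; 45 -0.0427 0.0099 -0.0041 -0 0 0.0652
```

>>> {"name": "send_rows", "arguments": {"deltas": "45 -0.028 -0.034 -0.004 0 0 0.065; 45 -0.03 -0.032 -0.004 0 0 0.065; 45 -0.032 -0.03 -0.004 0 0 0.065; 45 -0.034 -0.028 -0.004 0 0 0.065; 45 -0.036 -0.0255 -0.004 0 0 0.065; 45 -0.037 -0.023 -0.004 0 0 0.065; 45 -0.039 -0.0205 -0.004 0 0 0.065; 45 -0.04 -0.018 -0.004 0 0 0.065; 45 -0.041 -0.0155 -0.004 0 0 0.065; 45 -0.042 -0.0125 -0.004 0 0 0.065; 45 -0.043 -0.01 -0.004 0 0 0.065; 45 -0.043 -0.007 -0.004 0 0 0.065; 45 -0.044 -0.004 -0.004 0 0 0.065; 45 -0.044 -0.0015 -0.004 0 0 0.065; 45 -0.044 0.0015 -0.004 0 0 0.065; 45 -0.044 0.0045 -0.004 0 0 0.065; 45 -0.043 0.007 -0.004 0 0 0.065; 45 -0.043 0.01 -0.004 0 0 0.065"}}

```text
clock: 1.95
eef_pos: [0.4599, -0.2114, 0.3287]
ee_rot: [0.719, 0.695, 0.001, -0.0]
force: [0.7, 1.4, 0.5]
grip_width: 0.451
```

Run:
```python
from h import *
st()
im,cal=grab('wrist','w1'); np.save('w1cal.npy',cal,allow_pickle=True)
crop(im,0,0,512,384,1.56,'w1b')
st()
```

```text
t 1.95 p [ 0.4599 -0.2114  0.3287] yaw -0.0334 tilt [0.0004 0.0017] F [0.69 1.38 0.5 ] w 0.451
t 2.0 p [ 0.4603 -0.2177  0.3293] yaw -0.0429 tilt [ 0.0012 -0.0016] F [-6.57 -2.16 -2.78] w 0.449
```

View pics/w1b.png

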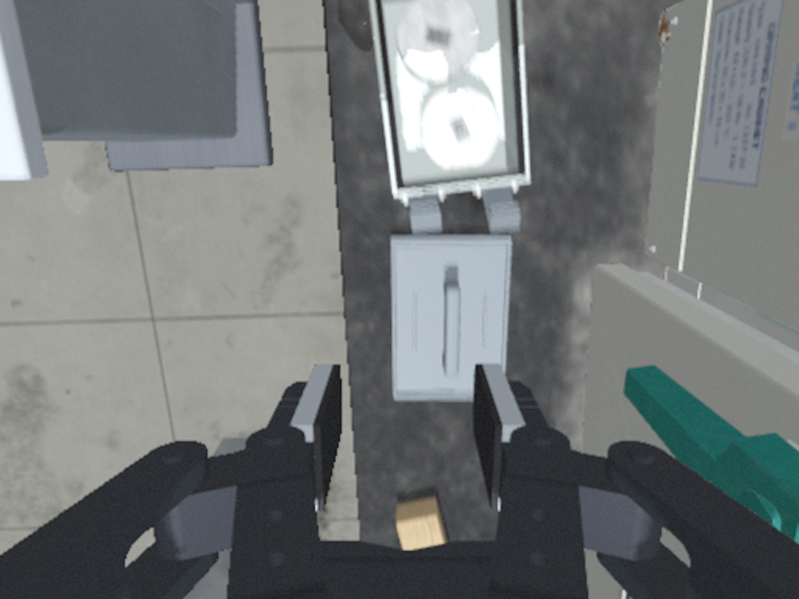

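Run:
```python
from h import *
plan([0.47,-0.11,0.33],0.05,45,n=4)
```

```text
45 0.027 0.0013 -0.0002 0.0003 0.0004 -0.0232; 45 0.027 0.0019 -0.0002 0.0003 0.0004 -0.0232; 45 0.0269 0.0025 -0.0002 0.0003 0.0004 -0.0232; 45 0.0268 0.0032 -0.0002 0.0003 0.0004 -0.0232
```

>>> {"name": "send_rows", "arguments": {"deltas": "45 0.026 0.001 0 0 0 -0.023; 45 0.026 0.002 0 0 0 -0.023; 45 0.026 0.0025 0 0 0 -0.023; 45 0.02 0.003 0 0 0 -0.02; 45 0 0 0 0 0 0; 45 0 0 0 0 0 0"}}

```text
clock: 2.6
eef_pos: [0.4696, -0.1206, 0.3279]
ee_rot: [0.693, 0.721, -0.002, 0.001]
force: [-0.6, -0.5, 0.7]
grip_width: 0.449
```

Run:
```python
from h import *
st()
im,cal=grab('wrist','w2'); np.save('w2cal.npy',cal,allow_pickle=True)
crop(im,0,0,512,384,1.56,'w2b')
crop(im,230,0,360,150,5,'w2box'); crop(im,230,120,360,270,5,'w2lid')
st()
```

```text
t 2.6 p [ 0.4696 -0.1206  0.3279] yaw 0.0405 tilt [-0.0019 -0.0047] F [-0.57 -0.47  0.73] w 0.449
t 2.65 p [ 0.4696 -0.1207  0.3279] yaw 0.0403 tilt [-0.0019 -0.0047] F [ 0.04  0.11 -0.18] w 0.453
```

View pics/w2b.png

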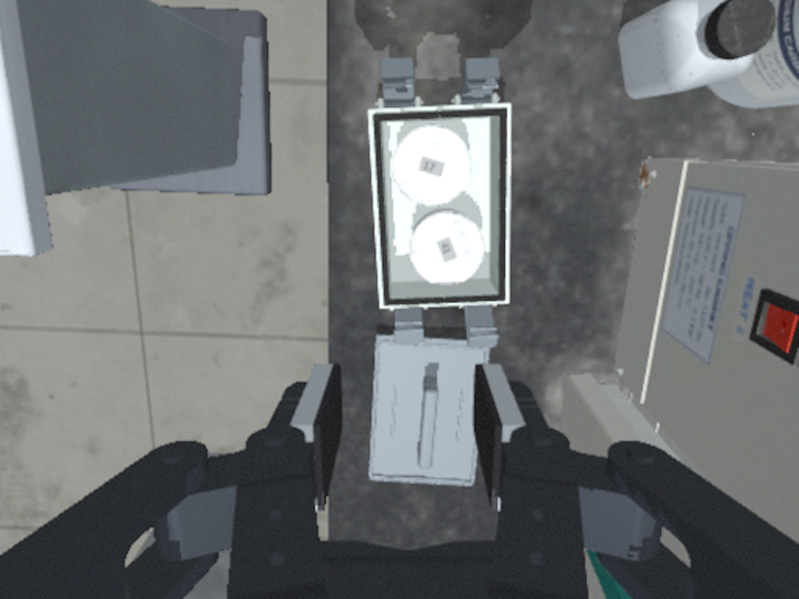

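Good view: box rim (rows ~105–308, cols 370–512) and lid with handle (≈ col 429, rows 365–468). Zoom for corners.

View pics/w2box.png

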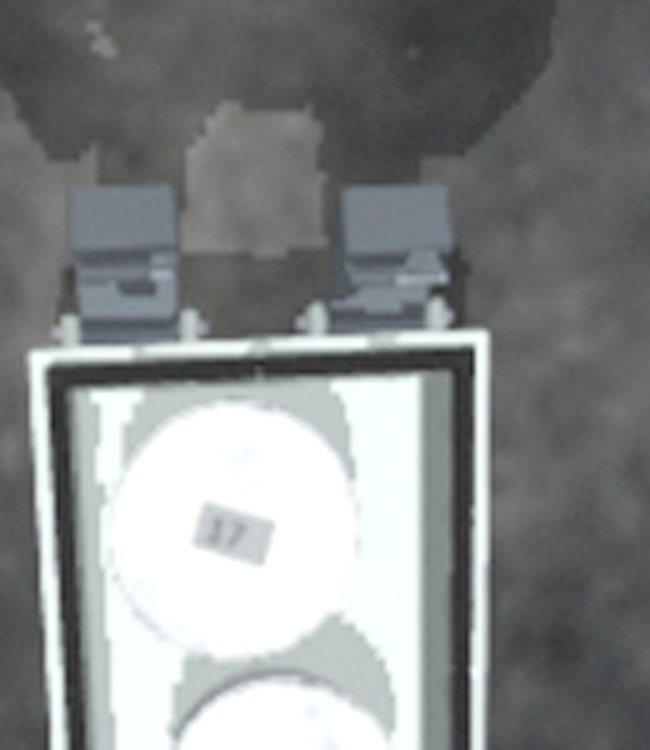

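Run:
```python
from h import *
im=cv2.imread('pics/w2.png')[:,:,::-1]
crop(im,230,200,330,320,5,'w2lid')
crop(im,230,180,330,230,7,'w2rc')
```

```text
(no output)
```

View pics/w2lid.png

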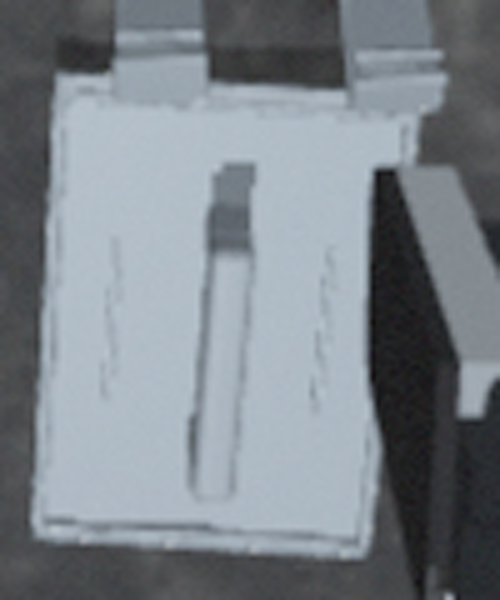

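View pics/w2rc.png

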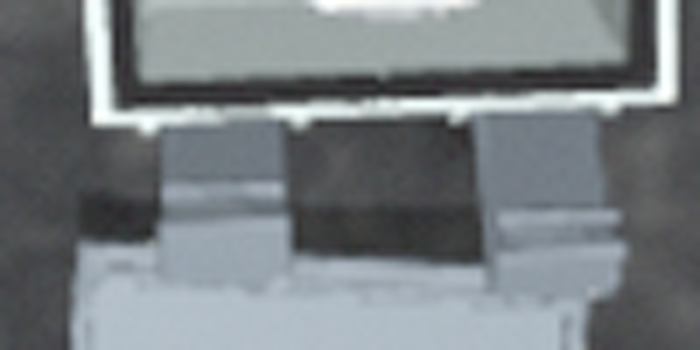

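```bash
cat >> h.py <<'E'
def fr(c,k,x0,y0): 
    c=np.array(c,float); return (c+.5)/k-.5+[x0,y0]
E
python3 - <<'E'
from h import *
cal=np.load('w2cal.npy',allow_pickle=True).item(); print(cal['xyz'])
b=np.r_[fr([[30,352],[490,330]],5,230,0),fr([[677,104],[95,124]],7,230,180)]
P=back(cal,b,.056); print(P.round(4)); NL,FL,FR,NR=P
print('len',[np.linalg.norm(v).round(4) for v in (FL-NL,FR-FL,NR-FR,NL-NR)],'c',P.mean(0))
a=(FL-NL)[:2]+(FR-NR)[:2]; l=(FL-FR)[:2]+(NL-NR)[:2]
print('yaw',np.arctan2(a[1],a[0]),np.arctan2(-l[0],l[1]))
h=fr([[192,497],[235,497],[252,250],[210,250]],5,230,200)
Q=back(cal,h,.044);print(Q.round(4)); c=(Q[0]+Q[1])/2; d=(Q[2]+Q[3])/2; print('hl',np.linalg.norm(d-c),'c',(c+d)/2,'yaw',np.arctan2(-(d-c)[0],(d-c)[1]), 'w',np.linalg.norm(Q[0]-Q[1]))
L=fr([[55,75],[418,100],[368,555],[35,535]],5,230,200)
T=back(cal,L,.0125);print(T.round(4),T.mean(0),[np.linalg.norm(T[i]-T[i-1]).round(4) for i in range(4)])
# top
ct=ctrl.calibration('top')
t=fr([[110,130],[355,103],[378,262],[120,290]],5,185,165); P=back(ct,t,.056);print(P.round(4),P.mean(0))
t=fr([[433,120],[673,118],[678,284],[432,284]],5,185,165); P=back(ct,t,.0125);print(P.round(4),P.mean(0))
E
```

```text
[ 0.46716885 -0.04972613  0.44545966]
[[ 0.4387 -0.0321  0.056 ]
 [ 0.5376 -0.0236  0.056 ]
 [ 0.55   -0.1685  0.056 ]
 [ 0.4507 -0.1762  0.056 ]]
len [np.float64(0.0992), np.float64(0.1454), np.float64(0.0997), np.float64(0.1446)] c [ 0.49426619 -0.10012716  0.056     ]
yaw 0.08172606428336547 0.08417231190074616
[[ 0.4877 -0.3238  0.044 ]
 [ 0.4994 -0.3234  0.044 ]
 [ 0.4998 -0.2494  0.044 ]
 [ 0.4889 -0.2499  0.044 ]]
hl 0.07397411890893217 c [ 0.49395117 -0.28661463  0.044     ] yaw -0.01087197225672682 w 0.011681597257197513
[[ 0.446  -0.2151  0.0125]
 [ 0.5449 -0.2183  0.0125]
 [ 0.5424 -0.363   0.0125]
 [ 0.4436 -0.3602  0.0125]] [ 0.49423926 -0.28915846  0.0125    ] [np.float64(0.1451), np.float64(0.099), np.float64(0.1447), np.float64(0.0988)]
[[ 0.5347 -0.0238  0.056 ]
 [ 0.5472 -0.1689  0.056 ]
 [ 0.452  -0.1799  0.056 ]
 [ 0.4394 -0.0289  0.056 ]] [ 0.49332278 -0.1003934   0.056     ]
[[ 0.5443 -0.2164  0.0125]
 [ 0.5417 -0.3625  0.0125]
 [ 0.4399 -0.3605  0.0125]
 [ 0.4438 -0.2125  0.0125]] [ 0.49242728 -0.28797252  0.0125    ]
```

Run:
```python
from h import *
plan([0.494,-0.235,0.20],-0.018,45)
```

```text
45 -0.0287 0.005 0.0321 -0.0005 0.0012 0.0146; 45 -0.0286 0.0054 0.0321 -0.0005 0.0012 0.0146; 45 -0.0286 0.0058 0.032 -0.0005 0.0012 0.0146; 45 -0.0285 0.0062 0.032 -0.0005 0.0012 0.0146
```

>>> {"name": "send_rows", "arguments": {"deltas": "45 -0.0285 0.005 0.032 0 0.001 0.015; 45 -0.0285 0.0055 0.032 0 0.001 0.015; 45 -0.0285 0.006 0.032 0 0.001 0.015; 45 -0.02 0.006 0.022 0 0.001 0.01; 45 0 0 0 0 0 0; 45 0 0 0 0 0 0"}}

```text
clock: 3.25
eef_pos: [0.4943, -0.2341, 0.2065]
ee_rot: [0.714, 0.7, -0.001, 0.001]
force: [-0.2, 0.8, 0.5]
grip_width: 0.45
```

Run:
```python
from h import *
st()
im,cal=grab('wrist','w3'); np.save('w3cal.npy',cal,allow_pickle=True)
crop(im,180,60,380,300,2.5,'w3b')
crop(im,200,90,340,210,5.5,'w3l')
```

```text
t 3.25 p [ 0.4943 -0.2341  0.2065] yaw -0.0208 tilt [ 0.0005 -0.0021] F [-0.24  0.81  0.53] w 0.45
```

View pics/w3b.png

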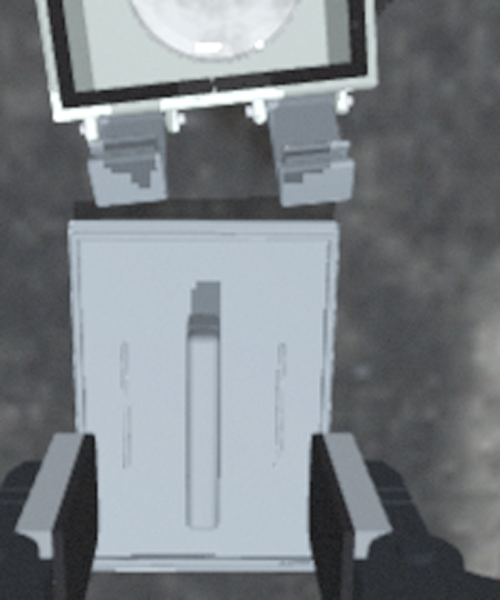

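View pics/w3l.png

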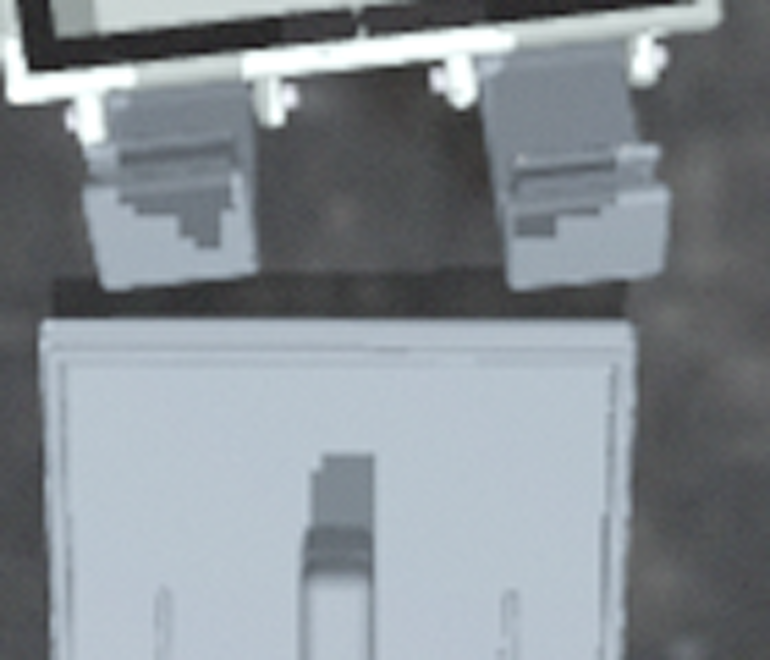

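Run:
```python
from h import *
cal=np.load('w3cal.npy',allow_pickle=True).item()
h=np.r_[fr([[188,527],[217,527]],2.5,180,60),fr([[370,573],[303,573]],5.5,200,90)]
Q=back(cal,h,.044);print(Q.round(4)); c=(Q[0]+Q[1])/2; d=(Q[2]+Q[3])/2; print('hl',np.linalg.norm(d-c),'c',(c+d)/2,'yaw',np.arctan2(-(d-c)[0],(d-c)[1]))
e=fr([[42,320],[636,320]],5.5,200,90)
for z in (.009,.014): print(z,back(cal,e,z).round(4))
e=fr([[100,567],[310,570]],2.5,180,60)
for z in (.009,.014): print(z,back(cal,e,z).round(4))
e=fr([[8,102],[720,22]],5.5,200,90); print('box right corners',back(cal,e,.056).round(4), back(cal,e,.052).round(4))
```

```text
[[ 0.4876 -0.3237  0.044 ]
 [ 0.4983 -0.3239  0.044 ]
 [ 0.4998 -0.25    0.044 ]
 [ 0.4893 -0.2498  0.044 ]]
hl 0.07398807473378025 c [ 0.49376714 -0.28684981  0.044     ] yaw -0.021303533100198207
0.009 [[ 0.4455 -0.2148  0.009 ]
 [ 0.546  -0.2169  0.009 ]]
0.014 [[ 0.4463 -0.214   0.014 ]
 [ 0.5452 -0.2161  0.014 ]]
0.009 [[ 0.4491 -0.3618  0.009 ]
 [ 0.5375 -0.3651  0.009 ]]
0.014 [[ 0.4498 -0.3587  0.014 ]
 [ 0.5368 -0.3619  0.014 ]]
box right corners [[ 0.4502 -0.1765  0.056 ]
 [ 0.5491 -0.1678  0.056 ]] [[ 0.4496 -0.1767  0.052 ]
 [ 0.5499 -0.1679  0.052 ]]
```

Run:
```python
from h import *
plan([0.494,-0.2873,0.10],-0.021,45,n=3)
```

```text
45 -0.0178 0.0002 0.0356 0.0003 0.0006 0.0002; 45 -0.0178 0.0002 0.0356 0.0003 0.0006 0.0002; 45 -0.0178 0.0003 0.0356 0.0003 0.0006 0.0002
```

>>> {"name": "send_rows", "arguments": {"deltas": "45 -0.018 0 0.035 0 0.001 0; 45 -0.018 0 0.035 0 0.001 0; 45 -0.015 0 0.03 0 0 0; 45 0 0 0 0 0 0; 45 0 0 0 0 0 0"}}

```text
clock: 3.8
eef_pos: [0.498, -0.2831, 0.1101]
ee_rot: [0.712, 0.702, 0.004, 0.004]
force: [0.6, 0.9, 0.2]
grip_width: 0.451
```

Run:
```python
from h import *
st()
plan([0.494,-0.2873,0.045],-0.021,45,n=4)
```

```text
t 3.8 p [ 0.498  -0.2831  0.1101] yaw -0.0136 tilt [ 0.0112 -0.    ] F [0.56 0.88 0.15] w 0.451
45 -0.0011 -0.0012 0.0163 0.0028 -0 0.0018; 45 -0.0011 -0.0011 0.0163 0.0028 -0 0.0018; 45 -0.0011 -0.0011 0.0163 0.0028 -0 0.0018; 45 -0.0011 -0.001 0.0163 0.0028 -0 0.0018
```

>>> {"name": "send_rows", "arguments": {"deltas": "45 -0.001 -0.001 0.016 0.003 0 0.002; 45 -0.001 -0.001 0.016 0.003 0 0.002; 45 -0.001 -0.001 0.016 0.003 0 0.002; 45 -0.001 -0.001 0.01 0.003 0 0.002; 45 0 0 0 0 0 0; 45 0 0 0 0 0 0"}}

```text
clock: 4.4
eef_pos: [0.4971, -0.2846, 0.0515]
ee_rot: [0.713, 0.701, 0.001, 0.001]
force: [0.2, -0.4, 0.7]
grip_width: 0.448
```

Run:
```python
from h import *
st()
plan([0.494,-0.2873,0.045],-0.021,45,n=1)
```

```text
t 4.4 p [ 0.4971 -0.2846  0.0515] yaw -0.0179 tilt [0.0037 0.0001] F [ 0.24 -0.43  0.71] w 0.448
45 -0.0027 -0.003 0.0065 0.0037 -0.0001 0.0031
```

>>> {"name": "send_rows", "arguments": {"deltas": "45 -0.003 -0.0035 0.007 0.004 0 0.003; 45 0 0 0 0 0 0"}}

```text
clock: 4.6
eef_pos: [0.4934, -0.288, 0.0445]
ee_rot: [0.715, 0.7, -0.0, 0.0]
force: [-0.8, -0.1, -0.8]
grip_width: 0.448
```

Run:
```python
from h import *
st()
plan([0.494,-0.2873,0.045],-0.021,45,n=1)
```

```text
t 4.6 p [ 0.4934 -0.288   0.0445] yaw -0.0212 tilt [-0.0001 -0.0002] F [-0.81 -0.05 -0.79] w 0.448
45 0.0007 0.0006 -0.0005 -0.0001 0.0002 -0.0002
```

>>> {"name": "send_rows", "arguments": {"deltas": "0 0 0 0 0 0 0; 0 0 0 0 0 0 0; 0 0 0 0 0 0 0; 0 0 0 0 0 0 0; 0 0 0 0 0 0 0; 0 0 0 0 0 0 0; 0 0 0 0 0 0 0; 0 0 0 0 0 0 0"}}

```text
clock: 5.4
eef_pos: [0.4936, -0.2881, 0.045]
ee_rot: [0.715, 0.7, 0.0, 0.0]
force: [-0.1, -0.5, -2.6]
grip_width: 0.127
```

Run:
```python
from h import *
st()
plan([0.494,-0.2873,0.16],-0.021,0,n=4)
```

```text
t 5.4 p [ 0.4936 -0.2881  0.045 ] yaw -0.0213 tilt [ 0.0005 -0.0004] F [-0.06 -0.48 -2.57] w 0.127
0 0.0002 0.0001 -0.0288 0.0001 0.0001 -0.0001; 0 0.0002 0.0001 -0.0288 0.0001 0.0001 -0.0001; 0 0.0002 0.0001 -0.0288 0.0001 0.0001 -0.0001; 0 0.0002 0.0001 -0.0288 0.0001 0.0001 -0.0001
```

>>> {"name": "send_rows", "arguments": {"deltas": "0 0 0 -0.01 0 0 0; 0 0 0 -0.025 0 0 0; 0 0 0 -0.03 0 0 0; 0 0 0 -0.03 0 0 0; 0 0 0 -0.02 0 0 0; 0 0 0 0 0 0 0; 0 0 0 0 0 0 0"}}

```text
clock: 6.1
eef_pos: [0.4923, -0.2876, 0.1663]
ee_rot: [0.715, 0.699, -0.0, -0.001]
force: [0.1, 0.6, -4.4]
grip_width: 0.124
```

Run:
```python
from h import *
st()
plan([0.494,-0.1006,0.15],0.083,0,n=6)
```

```text
t 6.1 p [ 0.4923 -0.2876  0.1663] yaw -0.0223 tilt [-0.0011  0.001 ] F [ 0.12  0.6  -4.37] w 0.124
0 0.0312 -0.0004 0.0027 -0.0002 -0.0002 -0.0175; 0 0.0312 0.0001 0.0027 -0.0002 -0.0002 -0.0175; 0 0.0312 0.0007 0.0027 -0.0002 -0.0002 -0.0175; 0 0.0311 0.0012 0.0027 -0.0002 -0.0002 -0.0175; 0 0.0311 0.0018 0.0027 -0.0002 -0.0002 -0.0175; 0 0.0311 0.0023 0.0027 -0.0002 -0.0002 -0.0175
```

>>> {"name": "send_rows", "arguments": {"deltas": "0 0.02 0 0 0 0 -0.01; 0 0.031 0 0.0025 0 0 -0.018; 0 0.031 0 0.0025 0 0 -0.018; 0 0.031 0.001 0.0025 0 0 -0.018; 0 0.031 0.001 0.0025 0 0 -0.018; 0 0.025 0.002 0.0025 0 0 -0.015; 0 0.01 0.002 0 0 0 0; 0 0 0 0 0 0 0; 0 0 0 0 0 0 0"}}

```text
clock: 7.0
eef_pos: [0.4898, -0.1025, 0.1456]
ee_rot: [0.68, 0.733, -0.004, -0.005]
force: [-0.3, -0.5, -4.7]
grip_width: 0.124
```

Run:
```python
from h import *
st()
im,cal=grab('wrist','w4'); np.save('w4cal.npy',cal,allow_pickle=True)
crop(im,130,0,400,300,2,'w4b')
plan([0.494,-0.1006,0.125],0.083,0,n=2)
```

```text
t 7.0 p [ 0.4898 -0.1025  0.1456] yaw 0.0757 tilt [-0.0126 -0.    ] F [-0.28 -0.47 -4.75] w 0.124
0 0.0009 0.0023 0.0103 -0.0063 -0.0005 -0.0039; 0 0.0009 0.0022 0.0103 -0.0063 -0.0005 -0.0039
```

View pics/w4b.png

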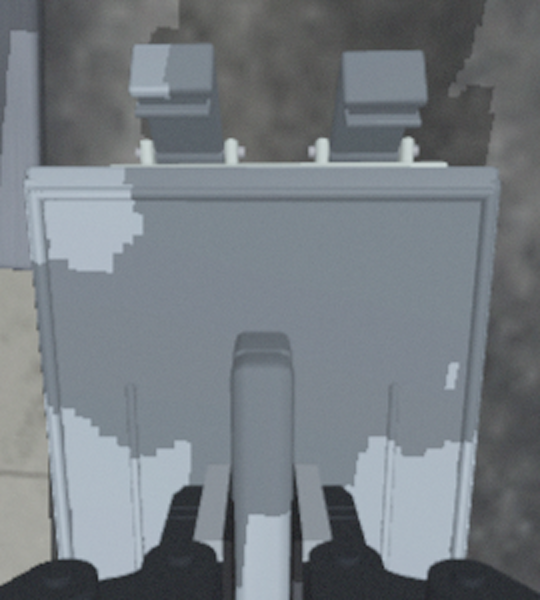

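Run:
```python
from h import *
cal=np.load('w4cal.npy',allow_pickle=True).item(); print(cal['xyz'])
e=fr([[110,164],[447,163]],2,130,0); P=back(cal,e,.056); print('box left corners',P.round(4),P.mean(0),np.linalg.norm(P[1]-P[0]),np.arctan2(*(P[1]-P[0])[1::-1]))
e=fr([[27,172],[497,172]],2,130,0); 
for z in (.1096,.1146):
  P=back(cal,e,z); print('lid left corners',P.round(4),P.mean(0),np.linalg.norm(P[1]-P[0]),np.arctan2(*(P[1]-P[0])[1::-1]))
b=np.array([.494,-.0998]);y=np.array([-np.sin(.083),np.cos(.083)]);print('pred box left mid',b+.073*y, 'pred lid left', np.array([.4898,-.1025])+.0738*np.array([-np.sin(.076),np.cos(.076)]))
```

```text
[ 0.48618627 -0.0323375   0.26348139]
box left corners [[ 0.4392 -0.0312  0.056 ]
 [ 0.5368 -0.0235  0.056 ]] [ 0.4879885  -0.02737463  0.056     ] 0.09783010585416495 0.07870195774189592
lid left corners [[ 0.4334 -0.0345  0.1096]
 [ 0.5347 -0.0268  0.1096]] [ 0.48402509 -0.03067987  0.1096    ] 0.1015851694714995 0.07600234440585049
lid left corners [[ 0.4351 -0.0345  0.1146]
 [ 0.5331 -0.027   0.1146]] [ 0.48409531 -0.03073373  0.1146    ] 0.09828440745419303 0.07600234440585049
pred box left mid [ 0.48794795 -0.0270513 ] pred lid left [ 0.4841966  -0.02891303]
```

Run:
```python
from h import *
im=cv2.imread('pics/w4.png')[:,:,::-1]
crop(im,135,60,235,110,7,'w4z'); crop(im,290,60,390,110,7,'w4z2')
```

```text
(no output)
```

View pics/w4z.png

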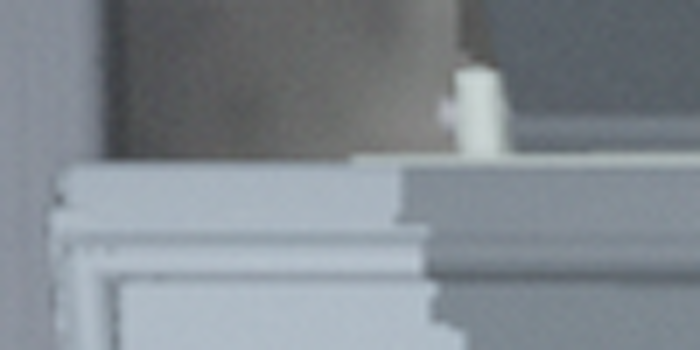

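View pics/w4z2.png

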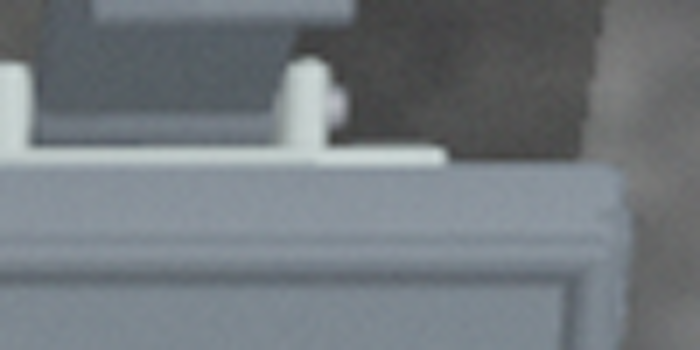

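Run:
```python
from h import *
cal=np.load('w4cal.npy',allow_pickle=True).item()
P=back(cal,np.r_[fr([[350,154]],7,135,60),fr([[447,147]],7,290,60)],.056); print(P.round(4),P.mean(0))
P=back(cal,np.r_[fr([[65,163]],7,135,60),fr([[622,163]],7,290,60)],.1096); print(P.round(4),P.mean(0),np.linalg.norm(P[1]-P[0]))
```

```text
[[ 0.4391 -0.0311  0.056 ]
 [ 0.5368 -0.0231  0.056 ]] [ 0.48795891 -0.02713931  0.056     ]
[[ 0.4337 -0.0333  0.1096]
 [ 0.5345 -0.0256  0.1096]] [ 0.48410491 -0.02947621  0.1096    ] 0.10116838666167678
```

>>> {"name": "send_rows", "arguments": {"deltas": "0 0.001 0.0025 0.011 -0.006 0 -0.004; 0 0.001 0.002 0.011 -0.006 0 -0.004; 0 0 0.001 0.004 -0.002 0 0; 0 0 0 0 0 0 0"}}

```text
clock: 7.45
eef_pos: [0.4949, -0.1033, 0.1167]
ee_rot: [0.679, 0.735, 0.001, 0.001]
force: [0.8, -0.3, -4.2]
grip_width: 0.131
```

Run:
```python
from h import *
st()
plan([0.4938,-0.1003,0.114],0.083,0,n=1)
```

```text
t 7.45 p [ 0.4949 -0.1033  0.1167] yaw 0.0793 tilt [ 0.0022 -0.    ] F [ 0.77 -0.3  -4.23] w 0.131
0 0.0031 -0.0009 0.0027 0.0022 0.0002 -0.0037
```

>>> {"name": "send_rows", "arguments": {"deltas": "0 0.0032 -0.001 0.003 0.002 0 -0.004; 0 0 0 0 0 0 0; 0 0 0 0 0 0 0"}}

```text
clock: 7.75
eef_pos: [0.4935, -0.1004, 0.1134]
ee_rot: [0.677, 0.736, -0.0, 0.0]
force: [0.9, -0.2, -3.3]
grip_width: 0.131
```

Run:
```python
from h import *
st()
plan([0.4938,-0.1003,0.106],0.083,0,n=1)
```

```text
t 7.75 p [ 0.4935 -0.1004  0.1134] yaw 0.0829 tilt [-0.0002 -0.0004] F [ 0.91 -0.24 -3.26] w 0.131
0 0.0001 0.0003 0.0074 -0.0003 0.0004 -0.0001
```

>>> {"name": "send_rows", "arguments": {"deltas": "0 0 0.0003 0.006 0 0 0; 0 0 0 0 0 0 0"}}

```text
clock: 7.95
eef_pos: [0.494, -0.1001, 0.1073]
ee_rot: [0.677, 0.736, 0.0, 0.0]
force: [0.3, -0.1, -4.5]
grip_width: 0.127
```

>>> {"name": "send_rows", "arguments": {"deltas": "0 0 0 0.004 0 0 0; 0 0 0 0.002 0 0 0"}}

```text
clock: 8.15
eef_pos: [0.4942, -0.1001, 0.101]
ee_rot: [0.677, 0.736, 0.0, 0.0]
force: [0.1, -0.1, -3.2]
grip_width: 0.127
```

Run:
```python
from h import *
st()
```

```text
t 8.15 p [ 0.4942 -0.1001  0.101 ] yaw 0.0834 tilt [ 0.001  -0.0002] F [ 0.14 -0.13 -3.15] w 0.127
```

>>> {"name": "send_rows", "arguments": {"deltas": "0 0 0 0.003 0 0 0; 0 0 0 0.001 0 0 0"}}

```text
clock: 8.35
eef_pos: [0.4941, -0.1002, 0.0965]
ee_rot: [0.677, 0.736, 0.0, 0.0]
force: [-0.3, -0.0, -4.3]
grip_width: 0.127
```

>>> {"name": "send_rows", "arguments": {"deltas": "0 0 0 0.002 0 0 0; 0 0 0 0.001 0 0 0"}}

```text
clock: 8.55
eef_pos: [0.4943, -0.1002, 0.0937]
ee_rot: [0.677, 0.736, 0.0, 0.0]
force: [-5.6, 1.1, 12.3]
grip_width: 0.129
```

>>> {"name": "send_rows", "arguments": {"deltas": "35 0 0 -0.001 0 0 0; 35 0 0 0 0 0 0; 35 0 0 0 0 0 0; 35 0 0 0 0 0 0; 35 0 0 0 0 0 0"}}

```text
clock: 9.05
eef_pos: [0.495, -0.1005, 0.0952]
ee_rot: [0.677, 0.736, 0.001, 0.001]
force: [-0.6, 0.2, -0.2]
grip_width: 0.345
```

Run:
```python
from h import *
st()
plan([0.494,-0.1003,0.19],0.083,35,n=3)
```

```text
t 9.05 p [ 0.495  -0.1005  0.0952] yaw 0.0831 tilt [ 0.0026 -0.    ] F [-0.56  0.22 -0.23] w 0.345
35 0.0001 -0.0002 -0.0316 0.0009 0.0001 0; 35 0.0001 -0.0003 -0.0316 0.0009 0.0001 0; 35 0.0001 -0.0003 -0.0316 0.0009 0.0001 0
```

>>> {"name": "send_rows", "arguments": {"deltas": "35 0 0 -0.02 0 0 0; 35 0 0 -0.04 0 0 0; 35 0.015 0 -0.045 0.001 0 0; 35 0.015 0 -0.045 0.001 0 0; 0 0.015 0 -0.03 0 0 0; 0 0 0 0 0 0 0; 0 0 0 0 0 0 0"}}

```text
clock: 9.75
eef_pos: [0.49, -0.0547, 0.2812]
ee_rot: [0.678, 0.735, -0.001, -0.001]
force: [0.8, -0.2, 0.2]
grip_width: 0.002
```

Run:
```python
from h import *
st()
im,cal=grab('wrist','w5'); np.save('w5cal.npy',cal,allow_pickle=True)
crop(im,160,0,360,240,2.5,'w5b')
im,cal=grab('scene','s5'); crop(im,180,150,300,250,6,'s5b')
```

```text
t 9.75 p [ 0.49   -0.0547  0.2812] yaw 0.0811 tilt [-0.0017 -0.0002] F [ 0.78 -0.2   0.15] w 0.002
```

View pics/w5b.png

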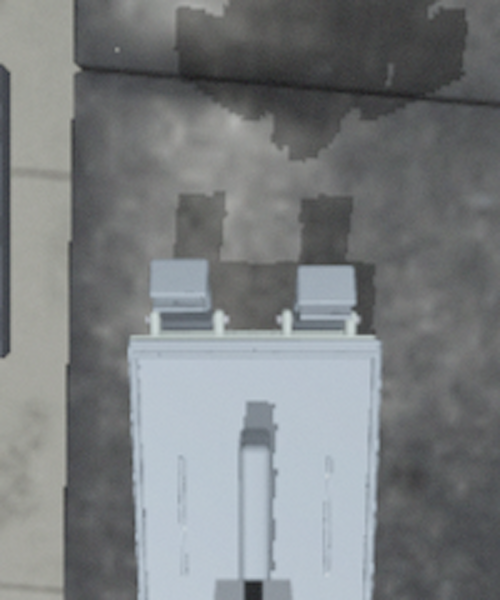

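View pics/s5b.png

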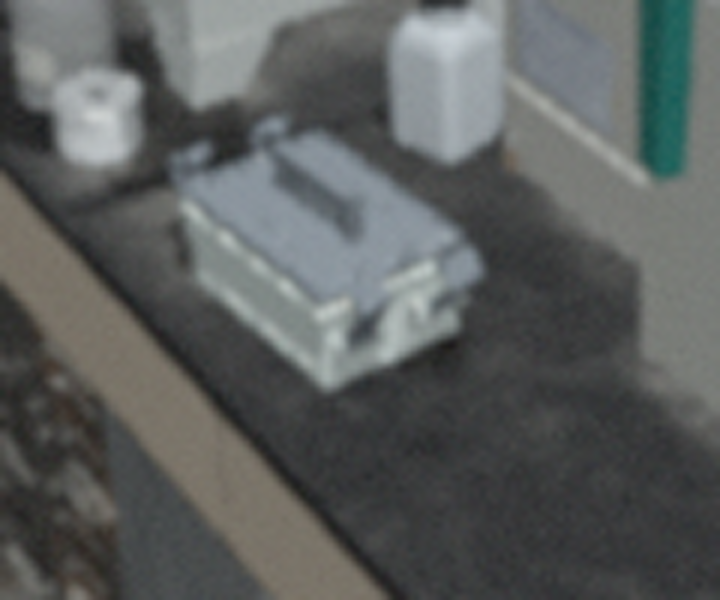

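```bash
cat >> h.py <<'E'
BOX=np.array([.494,-.0999]); BY=.083
def tobox(P): 
    P=np.atleast_2d(P); d=P[:,:2]-BOX; c,s=np.cos(BY),np.sin(BY); return np.c_[d@[c,s],d@[-s,c],P[:,2]]
def toworld(x,y,z): c,s=np.cos(BY),np.sin(BY); return np.array([BOX[0]+c*x-s*y,BOX[1]+s*x+c*y,z])
E
python3 - <<'E'
from h import *
cal=np.load('w5cal.npy',allow_pickle=True).item()
P=back(cal,fr([[130,334],[380,336]],2.5,160,0),.056); print('flange',tobox(P).round(4))
P=back(cal,fr([[129,341],[380,341]],2.5,160,0),.0595); print('lid',tobox(P).round(4))
P=back(cal,fr([[241,446],[271,446],[271,580],[241,580]],2.5,160,0),.0945); print('handle',tobox(P).round(4))
th=np.linspace(0,1,101)
for n,e in [('NL',[[151,260],[209,260]]),('FL',[[298,265],[355,266]])]:
    uv=fr(e,2.5,160,0).mean(0)
    best=[]
    for t in th:
        z=.030+.0425*np.cos(t)-.001*np.sin(t); y=.077+.001*np.cos(t)+.0425*np.sin(t)
        best.append(abs(tobox(back(cal,uv,z))[0,1]-y))
    t=th[np.argmin(best)]; z=.030+.0425*np.cos(t)-.001*np.sin(t); print(n,t,min(best),z,tobox(back(cal,uv,z)))
E
```

```text
flange [[-0.0491  0.074   0.056 ]
 [ 0.051   0.0731  0.056 ]]
lid [[-0.0491  0.0717  0.0595]
 [ 0.0506  0.0715  0.0595]]
handle [[-0.0043  0.0375  0.0945]
 [ 0.0067  0.0375  0.0945]
 [ 0.007  -0.0159  0.0945]
 [-0.0046 -0.0159  0.0945]]
NL 0.64 0.00016295058883356028 0.06349187426872005 [[-0.02775132  0.10301995  0.06349187]]
FL 0.58 0.0001670249686013675 0.06500163868460357 [[0.02819451 0.10096045 0.06500164]]
```

Run:
```python
from h import *
st()
ct=ctrl.calibration('top'); print('tin',back(ct,[153,217],.038),'jar',back(ct,[121,211],.104))
p=toworld(-.028,.145,.0); print(p)
plan([p[0],p[1],.20],0.083,0)
```

```text
t 9.85 p [ 0.4899 -0.0551  0.2805] yaw 0.0802 tilt [-0.003  -0.0009] F [ 1.32 -0.25 -0.05] w -0.001
tin [[0.46276095 0.1374731  0.038     ]] jar [[0.47278189 0.21434387 0.104     ]]
[0.4540752 0.0422795 0.       ]
0 0.0333 -0.0092 0.0269 -0.001 0.0002 -0.0009; 0 0.0333 -0.0092 0.0268 -0.001 0.0002 -0.0009; 0 0.0333 -0.0092 0.0268 -0.001 0.0002 -0.0009
```

>>> {"name": "send_rows", "arguments": {"deltas": "0 0.033 -0.009 0.02 -0.001 0 -0.001; 0 0.033 -0.009 0.027 -0.001 0 -0.001; 0 0.025 -0.009 0.035 -0.001 0 -0.001; 0 0 -0.003 0.04 0 0 0; 0 0 0 0.035 0 0 0; 0 0 0 0.02 0 0 0; 0 0 0 0 0 0 0; 0 0 0 0 0 0 0"}}

```text
clock: 10.65
eef_pos: [0.4472, 0.03, 0.0914]
ee_rot: [0.68, 0.733, -0.006, -0.001]
force: [0.3, -0.8, 0.1]
grip_width: -0.001
```

```bash
cat >> h.py <<'E'
def bs():
    s=ctrl.state(); b=tobox(s['eef_pos'])[0]; r=R.from_quat(s['ee_rot']).as_matrix()
    c,sn=np.cos(BY),np.sin(BY); F=s['force']
    print('t',round(s['clock'],2),'box(mm)',(b*1e3).round(2),'yawerr',round(np.arctan2(r[1,1],r[0,1])-BY,4),'tilt',r[:2,2].round(4),'Fbox',np.round([c*F[0]+sn*F[1],-sn*F[0]+c*F[1],F[2]],1))
E
python3 - <<'E'
from h import *
bs()
p=toworld(-.028,.125,.08); plan(p,0.083,0,n=1)
E
```

```text
t 10.65 box(mm) [-35.89 133.34  91.42] yawerr -0.0088 tilt [-0.0096 -0.0078] Fbox [ 0.3 -0.8  0.1]
0 -0.0082 0.0081 0.0114 -0.0102 0.007 -0.0087
```

>>> {"name": "send_rows", "arguments": {"deltas": "0 -0.003 0.009 0.0115 -0.01 0.007 -0.009; 0 0 0 0 0 0 0; 0 0 0 0 0 0 0"}}

```text
clock: 10.95
eef_pos: [0.4573, 0.0268, 0.082]
ee_rot: [0.678, 0.735, 0.001, 0.001]
force: [-0.1, -0.2, 0.2]
grip_width: -0.002
```

Run:
```python
from h import *
bs()
im,cal=grab('wrist','w6'); np.save('w6cal.npy',cal,allow_pickle=True)
crop(im,130,60,400,320,2.5,'w6b')
p=toworld(-.028,.105,.08); plan(p,0.083,0,n=4)
```

```text
t 10.95 box(mm) [-26.1  129.3   81.98] yawerr -0.0013 tilt [0.0016 0.0003] Fbox [-0.2 -0.2  0.2]
0 -0.0061 -0.0005 0.0005 0.0005 -0.0001 -0.0003; 0 -0.0061 -0.0005 0.0005 0.0005 -0.0001 -0.0003; 0 -0.0061 -0.0005 0.0005 0.0005 -0.0001 -0.0003; 0 -0.0061 -0.0005 0.0005 0.0005 -0.0001 -0.0003
```

View pics/w6b.png

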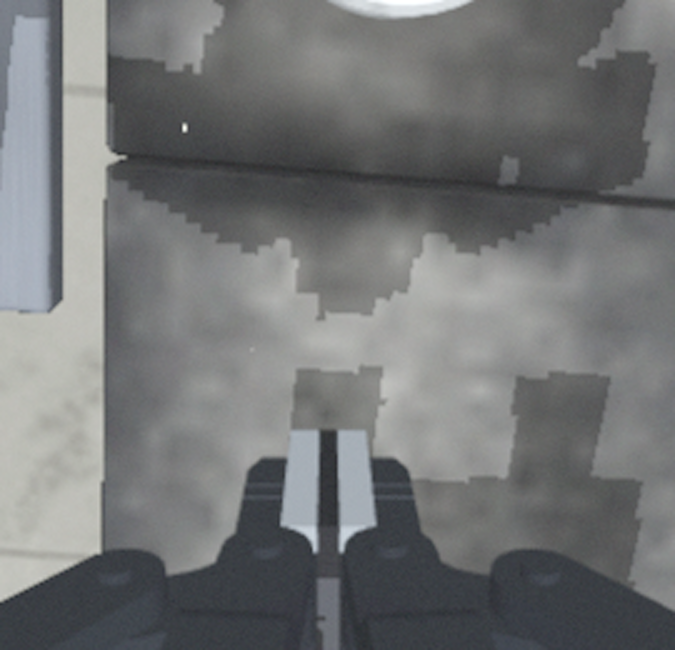

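>>> {"name": "send_rows", "arguments": {"deltas": "0 -0.005 -0.001 0.001 0 0 0; 0 -0.005 -0.0005 0 0 0 0; 0 -0.004 0 0 0 0 0; 0 -0.003 0 0 0 0 0"}}

```text
clock: 11.4
eef_pos: [0.4575, 0.0096, 0.0828]
ee_rot: [0.677, 0.736, 0.002, 0.001]
force: [-0.8, 4.4, 2.4]
grip_width: -0.003
```

Run:
```python
from h import *
bs()
```

```text
t 11.4 box(mm) [-27.31 112.13  82.83] yawerr -0.0002 tilt [0.0039 0.0019] Fbox [-0.4  4.5  2.4]
```

>>> {"name": "send_rows", "arguments": {"deltas": "0 -0.002 0 0.001 0 0 0; 0 -0.002 0 0 0 0 0"}}

```text
clock: 11.6
eef_pos: [0.458, 0.0054, 0.082]
ee_rot: [0.677, 0.736, 0.002, 0.001]
force: [-0.2, 2.3, 1.7]
grip_width: -0.001
```

Run:
```python
from h import *
bs()
```

```text
t 11.6 box(mm) [-27.16 107.93  81.97] yawerr -0.0001 tilt [0.0042 0.0024] Fbox [0.  2.3 1.7]
```

>>> {"name": "send_rows", "arguments": {"deltas": "0 -0.0025 -0.0005 0.001 0 0 0; 0 -0.002 0 0 0 0 0; 0 -0.002 0 0 0 0 0"}}

```text
clock: 11.9
eef_pos: [0.458, -0.0017, 0.0807]
ee_rot: [0.677, 0.736, 0.002, 0.001]
force: [0.3, 1.3, 0.7]
grip_width: 0.003
```

Run:
```python
from h import *
bs()
```

```text
t 11.9 box(mm) [-27.74 100.84  80.73] yawerr -0.0001 tilt [0.004  0.0022] Fbox [0.4 1.2 0.7]
```

>>> {"name": "send_rows", "arguments": {"deltas": "0 -0.0018 0 0 0 0 0; 0 -0.0015 0 0 0 0 0"}}

```text
clock: 12.1
eef_pos: [0.4583, -0.0055, 0.0807]
ee_rot: [0.677, 0.736, 0.002, 0.001]
force: [0.5, 3.1, 0.8]
grip_width: -0.001
```

>>> {"name": "send_rows", "arguments": {"deltas": "0 -0.001 0 0 0 0 0; 0 -0.001 0 0 0 0 0"}}

```text
clock: 12.3
eef_pos: [0.4584, -0.0073, 0.0807]
ee_rot: [0.677, 0.736, 0.002, 0.0]
force: [-1.1, 6.2, 4.4]
grip_width: 0.005
```

Run:
```python
from h import *
bs()
```

```text
t 12.3 box(mm) [-27.8   95.28  80.7 ] yawerr 0.0 tilt [0.0036 0.0026] Fbox [-0.6  6.3  4.4]
```

>>> {"name": "send_rows", "arguments": {"deltas": "0 -0.0006 0 0 0 0 0; 0 -0.0005 0 0 0 0 0"}}

```text
clock: 12.5
eef_pos: [0.4584, -0.0075, 0.0808]
ee_rot: [0.677, 0.736, 0.003, -0.0]
force: [-0.6, 5.5, 3.9]
grip_width: 0.004
```

>>> {"name": "send_rows", "arguments": {"deltas": "0 -0.0006 0 0 0 0 0"}}

```text
clock: 12.6
eef_pos: [0.4584, -0.0076, 0.0808]
ee_rot: [0.677, 0.736, 0.003, -0.0]
force: [-1.7, 6.8, 3.5]
grip_width: 0.002
```

>>> {"name": "send_rows", "arguments": {"deltas": "0 -0.0006 0 0 0 0 0"}}

```text
clock: 12.7
eef_pos: [0.4584, -0.0077, 0.0809]
ee_rot: [0.676, 0.737, 0.003, -0.001]
force: [-0.2, 5.7, 3.4]
grip_width: 0.002
```

>>> {"name": "send_rows", "arguments": {"deltas": "0 -0.001 0 0 0 0 0; 0 -0.001 0 0 0 0 0"}}

```text
clock: 12.9
eef_pos: [0.4585, -0.0084, 0.0809]
ee_rot: [0.676, 0.737, 0.003, -0.002]
force: [-2.0, 8.1, 5.0]
grip_width: 0.0
```

>>> {"name": "send_rows", "arguments": {"deltas": "0 -0.0013 0 0 0 0 0; 0 -0.0013 0 0 0 0 0"}}

```text
clock: 13.1
eef_pos: [0.4586, -0.0092, 0.081]
ee_rot: [0.675, 0.738, 0.004, -0.003]
force: [-1.4, 10.2, 5.7]
grip_width: 0.001
```

>>> {"name": "send_rows", "arguments": {"deltas": "0 -0.0015 0 -0.0002 0 0 0; 0 -0.0015 0 -0.0002 0 0 0"}}

```text
clock: 13.3
eef_pos: [0.4585, -0.0099, 0.0813]
ee_rot: [0.674, 0.739, 0.004, -0.004]
force: [-1.6, 11.5, 0.5]
grip_width: -0.002
```

Run:
```python
from h import *
bs()
```

```text
t 13.3 box(mm) [-27.89  92.65  81.34] yawerr 0.0079 tilt [-0.0002  0.0121] Fbox [-0.6 11.5  0.5]
```

>>> {"name": "send_rows", "arguments": {"deltas": "0 -0.0017 0 -0.0001 0 0 0; 0 -0.0017 0 0 0 0 0"}}

```text
clock: 13.5
eef_pos: [0.4586, -0.0107, 0.0813]
ee_rot: [0.673, 0.739, 0.005, -0.006]
force: [0.1, 9.6, 5.5]
grip_width: -0.002
```

>>> {"name": "send_rows", "arguments": {"deltas": "0 -0.0019 0 -0.0001 0 0 0"}}

```text
clock: 13.6
eef_pos: [0.4587, -0.012, 0.0814]
ee_rot: [0.673, 0.74, 0.005, -0.006]
force: [-1.0, 1.8, 0.7]
grip_width: -0.001
```

>>> {"name": "send_rows", "arguments": {"deltas": "0 0.004 0 0 0 0 0; 0 0.008 0 -0.01 0 0 0; 0 0.01 0 -0.03 0 0 0; 0 0.01 0 -0.045 0 0 0; 0 0.01 0 -0.045 0 0 0; 0 0 0 -0.03 0 0 0; 0 0 0 0 0 0 0"}}

```text
clock: 14.3
eef_pos: [0.4538, 0.0279, 0.2466]
ee_rot: [0.674, 0.739, 0.003, -0.006]
force: [0.4, 1.1, -0.8]
grip_width: 0.003
```

Run:
```python
from h import *
bs()
im,cal=grab('wrist','w7'); np.save('w7cal.npy',cal,allow_pickle=True)
crop(im,180,60,380,300,2.5,'w7b')
plan(toworld(0,-.03,.25),.083,0)
```

```text
t 14.3 box(mm) [-29.51 130.72 246.6 ] yawerr 0.0081 tilt [-0.0052  0.0117] Fbox [ 0.5  1.  -0.8]
0 -0.0403 0.0072 -0.0018 -0.0015 -0.003 0.0021; 0 -0.0403 0.0073 -0.0016 -0.0015 -0.003 0.0021; 0 -0.0403 0.0074 -0.0015 -0.0015 -0.003 0.0021; 0 -0.0402 0.0074 -0.0014 -0.0015 -0.003 0.0021
```

View pics/w7b.png

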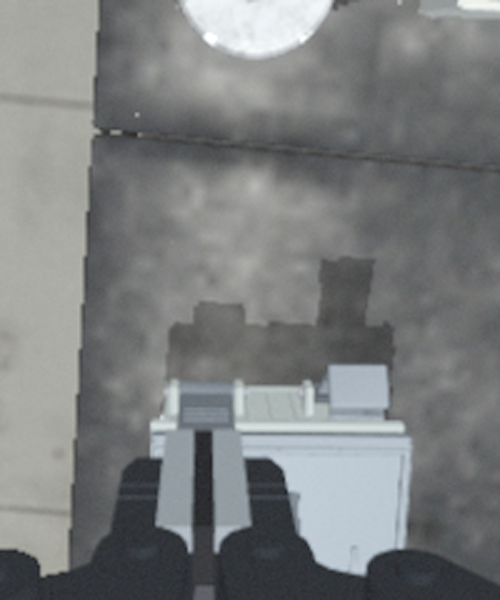

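Run:
```python
from h import *
cal=np.load('w3cal.npy',allow_pickle=True).item()
th=np.linspace(0,1,101)
for n,e in [('NR',[[105,289],[257,271]]),('FR',[[512,288],[664,271]])]:
    uv=fr(e,5.5,200,90).mean(0)
    best=[]
    for t in th:
        z=.030+.0425*np.cos(t)-.001*np.sin(t); y=.077+.001*np.cos(t)+.0425*np.sin(t)
        best.append(abs(tobox(back(cal,uv,z))[0,1]+y))
    t=th[np.argmin(best)]; z=.030+.0425*np.cos(t)-.001*np.sin(t); print(n,t,min(best),z,tobox(back(cal,uv,z)))
plan(toworld(.028,-.145,.2),.083,0)
```

```text
NR 0.5 0.00012892190684478388 0.06681783334173663 [[-0.02808244 -0.09838209  0.06681783]]
FR 0.6900000000000001 7.910178438819138e-06 0.06214141845515507 [[ 0.02810591 -0.10483199  0.06214142]]
0 -0.0396 0.008 0.0059 -0.0008 -0.0017 0.0012; 0 -0.0395 0.008 0.006 -0.0008 -0.0017 0.0012; 0 -0.0395 0.0081 0.0061 -0.0008 -0.0017 0.0012; 0 -0.0395 0.0081 0.0061 -0.0008 -0.0017 0.0012; 0 -0.0395 0.0082 0.0062 -0.0008 -0.0017 0.0012; 0 -0.0395 0.0082 0.0063 -0.0008 -0.0017 0.0012; 0 -0.0394 0.0083 0.0064 -0.0008 -0.0017 0.0012
```

>>> {"name": "send_rows", "arguments": {"deltas": "0 -0.03 0.006 0.006 -0.001 -0.002 0.001; 0 -0.04 0.008 0.006 -0.001 -0.002 0.001; 0 -0.04 0.008 0.006 -0.001 -0.002 0.001; 0 -0.04 0.008 0.006 -0.001 -0.002 0.001; 0 -0.04 0.008 0.006 -0.001 -0.002 0.001; 0 -0.04 0.008 0.006 -0.001 -0.001 0.001; 0 -0.03 0.008 0.006 -0.001 -0.001 0.001; 0 -0.01 0.002 0.006 0 0 0; 0 0 0 0 0 0 0"}}

```text
clock: 15.25
eef_pos: [0.5311, -0.2441, 0.1821]
ee_rot: [0.676, 0.737, -0.004, -0.004]
force: [-1.3, 0.1, -0.0]
grip_width: -0.004
```

Run:
```python
from h import *
bs()
plan(toworld(.028,-.145,.085),.083,0,n=4)
```

```text
t 15.25 box(mm) [  25.04 -146.83  182.15] yawerr 0.004 tilt [-0.0113 -0.0004] Fbox [-1.3  0.2 -0. ]
0 0.0004 0.001 0.0243 -0.0028 -0.0001 0.001; 0 0.0004 0.0009 0.0243 -0.0028 -0.0001 0.001; 0 0.0004 0.0009 0.0243 -0.0028 -0.0001 0.001; 0 0.0005 0.0008 0.0243 -0.0028 -0.0001 0.001
```

>>> {"name": "send_rows", "arguments": {"deltas": "0 0.0005 0.001 0.025 -0.003 0 0.001; 0 0.0005 0.001 0.025 -0.003 0 0.001; 0 0.0005 0.001 0.025 -0.003 0 0.001; 0 0.0005 0.001 0.02 -0.003 0 0.001; 0 0 0 0 0 0 0; 0 0 0 0 0 0 0"}}

```text
clock: 15.85
eef_pos: [0.5325, -0.2349, 0.0824]
ee_rot: [0.676, 0.737, 0.0, -0.002]
force: [-0.3, 0.4, 1.0]
grip_width: 0.004
```

Run:
```python
from h import *
bs()
plan(toworld(.028,-.138,.08),.083,0,n=1)
im,cal=grab('wrist','w8'); np.save('w8cal.npy',cal,allow_pickle=True)
crop(im,130,60,400,320,2.5,'w8b')
```

```text
t 15.85 box(mm) [  27.2  -137.76   82.38] yawerr 0.0032 tilt [-0.0029  0.0032] Fbox [-0.2  0.5  1. ]
0 -0.0002 0.0008 0.0024 -0.0026 -0.0034 0.0032
```

View pics/w8b.png

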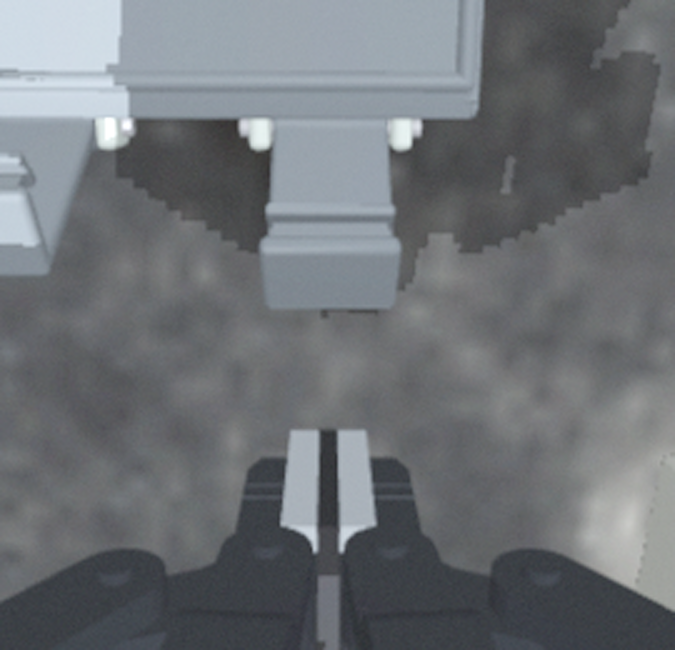

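>>> {"name": "send_rows", "arguments": {"deltas": "0 0.005 0.0008 0.0024 -0.003 -0.003 0.003; 0 0.005 0 0 0 0 0; 0 0.005 0 0 0 0 0; 0 0.0025 0 0 0 0 0"}}

```text
clock: 16.3
eef_pos: [0.5331, -0.2155, 0.0827]
ee_rot: [0.677, 0.736, 0.001, 0.002]
force: [-0.3, -0.1, 0.2]
grip_width: -0.0
```

>>> {"name": "send_rows", "arguments": {"deltas": "0 0.0025 0 0 0 0 0; 0 0.0025 0 0 0 0 0; 0 0.0025 0 0 0 0 0"}}

```text
clock: 16.6
eef_pos: [0.533, -0.2088, 0.0839]
ee_rot: [0.677, 0.736, 0.001, 0.003]
force: [-0.7, -4.0, 3.2]
grip_width: -0.001
```

Run:
```python
from h import *
bs()
```

```text
t 16.6 box(mm) [  29.82 -111.75   83.9 ] yawerr 0.0001 tilt [ 0.0068 -0.0024] Fbox [-1.  -3.9  3.2]
```

>>> {"name": "send_rows", "arguments": {"deltas": "0 0.0025 -0.001 0.0015 0.003 0 0; 0 0.0025 -0.001 0.001 0.003 0 0; 0 0.0025 0 0 0 0 0"}}

```text
clock: 16.9
eef_pos: [0.5303, -0.2015, 0.0814]
ee_rot: [0.677, 0.736, -0.001, 0.002]
force: [0.6, -2.0, 1.8]
grip_width: 0.002
```

>>> {"name": "send_rows", "arguments": {"deltas": "0 0.002 0 0 0 0 0; 0 0.0015 0 0 0 0 0"}}

```text
clock: 17.1
eef_pos: [0.5298, -0.1973, 0.0811]
ee_rot: [0.677, 0.736, -0.001, 0.001]
force: [0.3, -1.5, 1.3]
grip_width: 0.001
```

Run:
```python
from h import *
bs()
```

```text
t 17.1 box(mm) [ 27.62 -99.99  81.1 ] yawerr -0.0004 tilt [ 0.0003 -0.0031] Fbox [ 0.2 -1.5  1.3]
```

>>> {"name": "send_rows", "arguments": {"deltas": "0 0.0015 0 0 0 0 0; 0 0.0015 0 0 0 0 0"}}

```text
clock: 17.3
eef_pos: [0.5294, -0.1937, 0.0809]
ee_rot: [0.677, 0.736, -0.001, 0.001]
force: [0.6, -1.5, 1.1]
grip_width: -0.002
```

>>> {"name": "send_rows", "arguments": {"deltas": "0 0.001 0 0 0 0 0; 0 0.001 0 0 0 0 0"}}

```text
clock: 17.5
eef_pos: [0.5293, -0.1921, 0.0811]
ee_rot: [0.677, 0.736, -0.001, 0.001]
force: [0.2, -7.0, 2.6]
grip_width: -0.003
```

>>> {"name": "send_rows", "arguments": {"deltas": "0 0.001 0 0 0 0 0; 0 0.0012 0 -0.0001 0 0 0"}}

```text
clock: 17.7
eef_pos: [0.5292, -0.1914, 0.0814]
ee_rot: [0.678, 0.735, -0.002, 0.003]
force: [1.7, -7.1, -3.2]
grip_width: 0.001
```

Run:
```python
from h import *
bs()
```

```text
t 17.7 box(mm) [ 27.46 -94.14  81.44] yawerr -0.0018 tilt [ 0.0014 -0.006 ] Fbox [ 1.1 -7.3 -3.2]
```

>>> {"name": "send_rows", "arguments": {"deltas": "0 0.0013 0 0 0 0 0; 0 0.0014 0 0 0 0 0"}}

```text
clock: 17.9
eef_pos: [0.529, -0.1904, 0.0816]
ee_rot: [0.678, 0.735, -0.002, 0.004]
force: [2.4, -8.3, -2.1]
grip_width: -0.003
```

>>> {"name": "send_rows", "arguments": {"deltas": "0 0.0015 0 0 0 0 0; 0 0.0016 0 -0.0001 0 0 0"}}

```text
clock: 18.1
eef_pos: [0.5289, -0.1894, 0.0818]
ee_rot: [0.679, 0.734, -0.003, 0.006]
force: [2.5, -8.5, -3.9]
grip_width: 0.001
```

>>> {"name": "send_rows", "arguments": {"deltas": "0 0.0017 0 0 0 0 0"}}

```text
clock: 18.2
eef_pos: [0.5288, -0.1889, 0.0819]
ee_rot: [0.679, 0.734, -0.004, 0.006]
force: [2.8, -11.5, -4.6]
grip_width: -0.002
```

Run:
```python
from h import *
bs()
```

```text
t 18.2 box(mm) [ 27.32 -91.59  81.88] yawerr -0.006 tilt [ 0.0045 -0.0141] Fbox [  1.8 -11.7  -4.6]
```

>>> {"name": "send_rows", "arguments": {"deltas": "0 0.0018 0 0.0003 0 0 0"}}

```text
clock: 18.3
eef_pos: [0.5288, -0.1886, 0.0818]
ee_rot: [0.68, 0.733, -0.004, 0.008]
force: [1.6, -11.0, 1.1]
grip_width: -0.002
```

>>> {"name": "send_rows", "arguments": {"deltas": "0 0.0018 0 0.0002 0 0 0"}}

```text
clock: 18.4
eef_pos: [0.5289, -0.1884, 0.0819]
ee_rot: [0.68, 0.733, -0.005, 0.009]
force: [2.2, -10.9, 0.4]
grip_width: 0.002
```

>>> {"name": "send_rows", "arguments": {"deltas": "0 0.002 0 0.0001 0 0 0"}}

```text
clock: 18.5
eef_pos: [0.5287, -0.1878, 0.082]
ee_rot: [0.681, 0.732, -0.005, 0.01]
force: [1.3, -6.8, -0.3]
grip_width: -0.001
```

>>> {"name": "send_rows", "arguments": {"deltas": "0 0 0 0 0 0 0"}}

```text
clock: 18.6
eef_pos: [0.5287, -0.1879, 0.082]
ee_rot: [0.681, 0.732, -0.005, 0.01]
force: [0.1, 0.6, -0.3]
grip_width: -0.001
```

Run:
```python
from h import *
bs()
```

```text
t 18.6 box(mm) [ 27.29 -90.59  81.99] yawerr -0.01 tilt [ 0.0077 -0.0212] Fbox [ 0.2  0.6 -0.3]
```

Run:
```python
from h import *
plan(toworld(.0278,-.138,.083),.083,0,n=3)
```

```text
0 -0.0158 0.0003 0 0.002 0.0072 -0.0033; 0 -0.0158 0.0003 -0.0001 0.002 0.0072 -0.0033; 0 -0.0158 0.0002 -0.0002 0.002 0.0072 -0.0033
```

>>> {"name": "send_rows", "arguments": {"deltas": "0 -0.006 0 0 0 0 0; 0 -0.016 0.0003 0 0.002 0.007 -0.003; 0 -0.016 0.0003 0 0.002 0.007 -0.003; 0 -0.01 0 0 0.002 0.007 -0.003; 0 0 0 0 0 0 0"}}

```text
clock: 19.1
eef_pos: [0.5328, -0.2364, 0.082]
ee_rot: [0.677, 0.736, 0.0, -0.002]
force: [-0.9, 0.8, 0.7]
grip_width: -0.001
```

Run:
```python
from h import *
bs()
im,cal=grab('wrist','w9'); np.save('w9cal.npy',cal,allow_pickle=True)
crop(im,130,60,400,320,2.5,'w9b')
```

```text
t 19.1 box(mm) [  27.31 -139.2    82.03] yawerr 0.0015 tilt [-0.0021  0.003 ] Fbox [-0.8  0.9  0.7]
```

View pics/w9b.png

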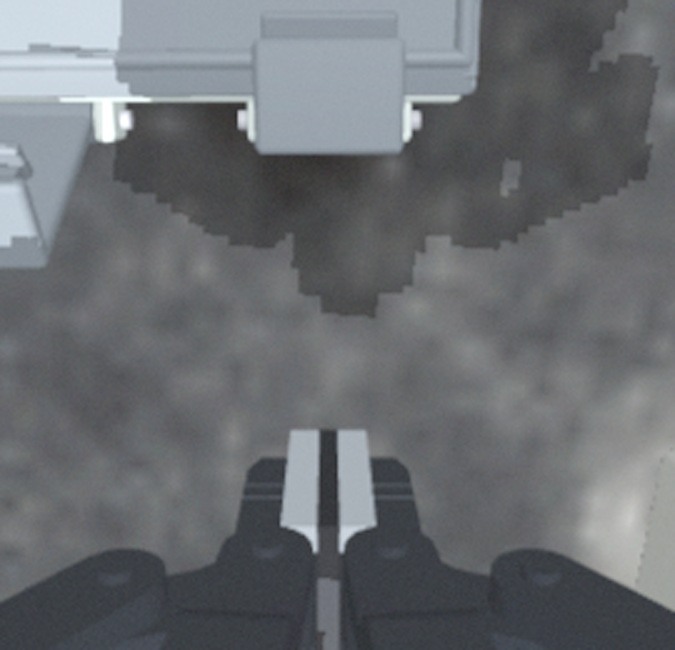

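Run:
```python
from h import *
cal=np.load('w9cal.npy',allow_pickle=True).item()
P=back(cal,fr([[255,40],[402,40]],2.5,130,60),.0725); print(tobox(P).round(4))
plan(toworld(-.028,-.138,.081),.083,0,n=2)
```

```text
[[ 0.0171 -0.064   0.0725]
 [ 0.0381 -0.0639  0.0725]]
0 0.0002 -0.0277 0.0005 -0.001 -0.0017 0.001; 0 0.0002 -0.0277 0.0005 -0.001 -0.0017 0.001
```

Run:
```python
from h import *
cal=np.load('w9cal.npy',allow_pickle=True).item(); print(tobox(cal['xyz']))
for r in (12,40,100,153):
  for z in (.0725,.03): print(r,z,tobox(back(cal,fr([[328,r]],2.5,130,60),z)).round(4))
for t in (0,.04,.07,.1,.17):
  print(t,((proj(cal,toworld(.028,-(.077+np.cos(t)*.001+.0425*np.sin(t)),.03+.0425*np.cos(t)))-[130,60]+.5)*2.5-.5).round(1))
```

```text
[[ 0.02763624 -0.06916037  0.20010881]]
12 0.0725 [[ 0.0275 -0.0602  0.0725]]
12 0.03 [[ 0.0275 -0.0572  0.03  ]]
40 0.0725 [[ 0.0275 -0.0639  0.0725]]
40 0.03 [[ 0.0275 -0.0622  0.03  ]]
100 0.0725 [[ 0.0275 -0.0722  0.0725]]
100 0.03 [[ 0.0275 -0.0732  0.03  ]]
153 0.0725 [[ 0.0276 -0.0798  0.0725]]
153 0.03 [[ 0.0275 -0.0833  0.03  ]]
0 [[331.  140.8]]
0.04 [[331.  152.6]]
0.07 [[331.  161.3]]
0.1 [[331.  169.9]]
0.17 [[330.9 189.4]]
```

>>> {"name": "send_rows", "arguments": {"deltas": "0 0 -0.025 0.0005 -0.001 -0.002 0.001; 0 0 -0.025 0.0005 -0.001 -0.001 0; 0 0.003 -0.006 0 0 0 0; 0 0 0 0 0 0 0; 0 0 0 0 0 0 0"}}

```text
clock: 19.65
eef_pos: [0.4761, -0.2334, 0.0804]
ee_rot: [0.675, 0.737, 0.001, -0.001]
force: [1.0, 0.7, 0.8]
grip_width: -0.0
```

Run:
```python
from h import *
bs()
im,cal=grab('wrist','w10'); np.save('w10cal.npy',cal,allow_pickle=True)
crop(im,130,60,400,320,2.5,'w10b')
plan(toworld(-.028,-.12,.081),.083,0,n=3)
```

```text
t 19.65 box(mm) [ -28.92 -131.52   80.37] yawerr 0.0045 tilt [-0.      0.0022] Fbox [1.  0.6 0.8]
0 0.0038 0.0003 -0.0002 0.0001 -0.0007 0.0016; 0 0.0038 0.0003 -0.0002 0.0001 -0.0007 0.0016; 0 0.0038 0.0003 -0.0002 0.0001 -0.0007 0.0016
```

View pics/w10b.png

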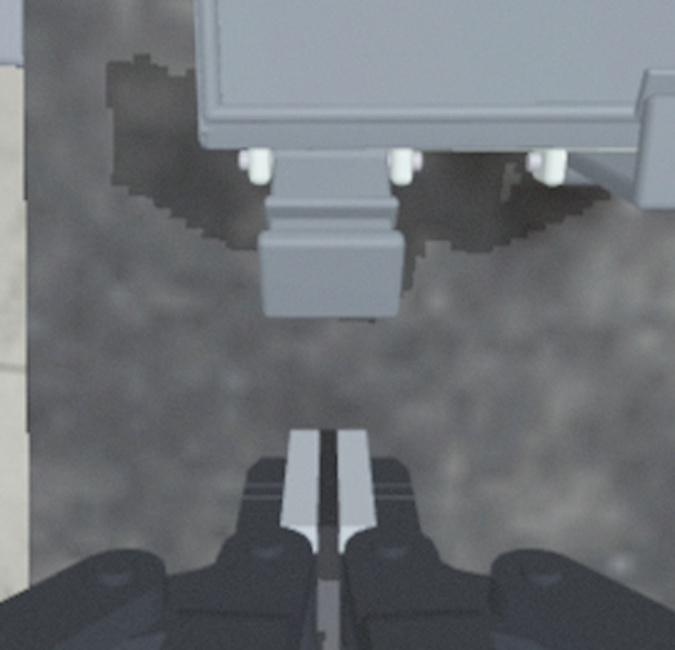

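NR clip open (cols 262–402), centred before the fingers; FR still home at right edge. Push it.

>>> {"name": "send_rows", "arguments": {"deltas": "0 0.005 0.0003 0 0 -0.001 0.002; 0 0.005 0.0003 0 0 0 0.002; 0 0.004 0 0 0 0 0; 0 0.003 0 0 0 0 0; 0 0.0025 0 0 0 0 0; 0 0.0025 0 0 0 0 0"}}

```text
clock: 20.3
eef_pos: [0.4769, -0.2091, 0.0803]
ee_rot: [0.676, 0.737, 0.0, 0.0]
force: [0.5, -3.8, 2.3]
grip_width: -0.0
```

Run:
```python
from h import *
bs()
```

```text
t 20.3 box(mm) [ -26.12 -107.44   80.29] yawerr 0.0024 tilt [0.0008 0.0001] Fbox [ 0.2 -3.8  2.3]
```

>>> {"name": "send_rows", "arguments": {"deltas": "0 0.0025 -0.0005 0 0 0 0.001; 0 0.0025 -0.0005 0 0 0 0.001; 0 0.002 0 0 0 0 0"}}

```text
clock: 20.6
eef_pos: [0.4755, -0.2024, 0.0807]
ee_rot: [0.677, 0.736, 0.0, 0.001]
force: [0.8, -2.9, 1.3]
grip_width: 0.0
```

>>> {"name": "send_rows", "arguments": {"deltas": "0 0.0017 0 0 0 0 0; 0 0.0015 0 0 0 0 0"}}

```text
clock: 20.8
eef_pos: [0.4751, -0.1989, 0.0807]
ee_rot: [0.677, 0.736, 0.0, 0.001]
force: [0.2, -1.9, 0.7]
grip_width: 0.0
```

Run:
```python
from h import *
bs()
```

```text
t 20.8 box(mm) [-27.08 -97.11  80.67] yawerr -0.0007 tilt [ 0.0019 -0.0008] Fbox [ 0.  -1.9  0.7]
```

>>> {"name": "send_rows", "arguments": {"deltas": "0 0.001 0 0 0 0 0; 0 0.001 0 0 0 0 0"}}

```text
clock: 21.0
eef_pos: [0.4748, -0.1966, 0.0806]
ee_rot: [0.677, 0.736, 0.0, 0.001]
force: [-0.7, -1.0, 0.6]
grip_width: -0.0
```

>>> {"name": "send_rows", "arguments": {"deltas": "0 0.0012 0 0 0 0 0; 0 0.0013 0 0 0 0 0"}}

```text
clock: 21.2
eef_pos: [0.4746, -0.194, 0.0806]
ee_rot: [0.677, 0.736, 0.0, 0.001]
force: [1.1, -3.1, 2.8]
grip_width: 0.002
```

>>> {"name": "send_rows", "arguments": {"deltas": "0 0.0015 0 0 0 0 0; 0 0.0015 0 0 0 0 0"}}

```text
clock: 21.4
eef_pos: [0.4744, -0.1913, 0.0807]
ee_rot: [0.678, 0.735, 0.0, 0.001]
force: [0.1, 0.4, 1.3]
grip_width: 0.002
```

Run:
```python
from h import *
bs()
```

```text
t 21.4 box(mm) [-27.15 -89.45  80.73] yawerr -0.0012 tilt [ 0.002  -0.0013] Fbox [0.1 0.4 1.3]
```

>>> {"name": "send_rows", "arguments": {"deltas": "0 -0.006 0 0 0 0 0; 0 -0.016 0 0 0 0 0; 0 -0.016 0 0 0 0 0; 0 -0.01 0 0 0 0 0; 0 0 0 0 0 0 0"}}

```text
clock: 21.9
eef_pos: [0.4782, -0.2398, 0.0801]
ee_rot: [0.677, 0.736, 0.001, -0.0]
force: [-0.7, 0.3, 0.1]
grip_width: -0.001
```

Run:
```python
from h import *
bs()
im,cal=grab('wrist','w11'); np.save('w11cal.npy',cal,allow_pickle=True)
crop(im,130,60,400,320,2.5,'w11b')
for t in (0,.04,.07,.1,.17):
  print(t,((proj(cal,toworld(-.028,-(.077+np.cos(t)*.001+.0425*np.sin(t)),.03+.0425*np.cos(t)))-[130,60]+.5)*2.5-.5).round(1))
```

```text
t 21.9 box(mm) [ -27.36 -138.07   80.08] yawerr 0.0011 tilt [0.0002 0.0012] Fbox [-0.7  0.3  0.1]
0 [[321.4 149.4]]
0.04 [[321.4 161.3]]
0.07 [[321.4 170.1]]
0.1 [[321.4 178.7]]
0.17 [[321.4 198.5]]
```

View pics/w11b.png

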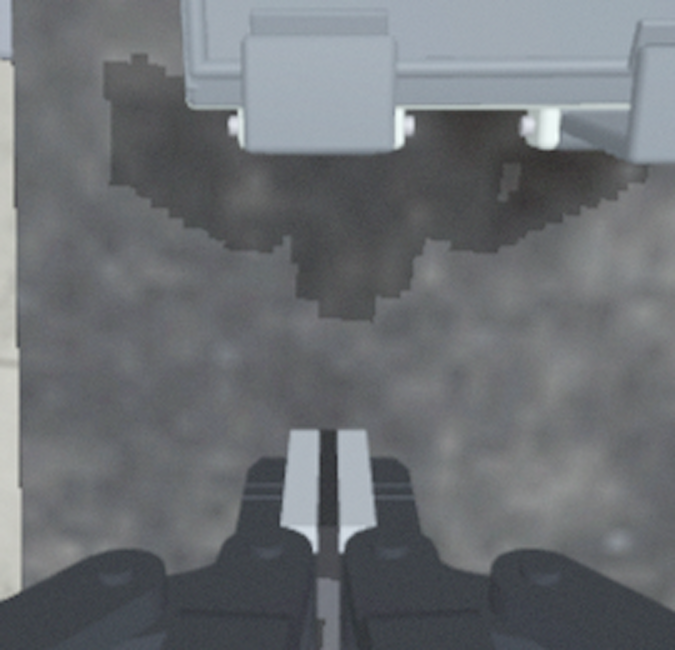

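Run:
```python
from h import *
s=ctrl.state()
plan(np.r_[s['eef_pos'][:2],.19],.083,0,n=3)
```

```text
0 0.0001 0 -0.0367 0.0001 -0.0005 0.0005; 0 0 0 -0.0367 0.0001 -0.0005 0.0005; 0 0 0 -0.0367 0.0001 -0.0005 0.0005
```

>>> {"name": "send_rows", "arguments": {"deltas": "0 0 0 -0.025 0 0 0; 0 0 0 -0.035 0 0 0; 0 0.01 0.002 -0.035 0 0 0; 0 0.03 0.007 -0.015 0 0 0; 0 0.04 0.008 0 0 0 0; 0 0.04 0.008 0 0 0 0; 0 0.04 0.008 0 0 0 0; 0 0.04 0.008 0 0 0 0; 0 0.04 0.008 0 0 0 0; 0 0.03 0.006 0 0 0 0; 0 0.01 0 0 0 0 0; 0 0 0 0 0 0 0"}}

```text
clock: 23.15
eef_pos: [0.5062, 0.0639, 0.1941]
ee_rot: [0.674, 0.738, 0.002, -0.004]
force: [0.2, -0.7, 0.4]
grip_width: -0.001
```

Run:
```python
from h import *
bs()
plan(toworld(.028,.138,.10),.083,0,n=3)
```

```text
t 23.15 box(mm) [ 25.74 162.27 194.14] yawerr 0.0076 tilt [-0.0039  0.0082] Fbox [ 0.1 -0.7  0.4]
0 -0.0084 0.0008 0.0313 -0.0011 -0.0028 0.0025; 0 -0.0083 0.0008 0.0313 -0.0011 -0.0028 0.0025; 0 -0.0082 0.0008 0.0314 -0.0011 -0.0028 0.0025
```

>>> {"name": "send_rows", "arguments": {"deltas": "0 -0.008 0.001 0.03 -0.001 -0.003 0.0025; 0 -0.008 0.001 0.03 -0.001 -0.003 0.0025; 0 -0.006 0.001 0.03 -0.001 -0.003 0.0025; 0 0 0 0.015 0 0 0; 0 0 0 0 0 0 0; 0 0 0 0 0 0 0"}}

```text
clock: 23.75
eef_pos: [0.5103, 0.0369, 0.0866]
ee_rot: [0.679, 0.734, -0.0, 0.001]
force: [0.8, -0.1, 0.5]
grip_width: -0.002
```

Run:
```python
from h import *
bs()
plan(toworld(.028,.125,.0805),.083,0,n=2)
```

```text
t 23.75 box(mm) [ 27.61 134.99  86.62] yawerr -0.0044 tilt [ 0.0012 -0.0011] Fbox [ 0.8 -0.2  0.5]
0 -0.005 0.0002 0.0031 0.0006 0.0006 -0.0022; 0 -0.005 0.0002 0.0031 0.0006 0.0006 -0.0022
```

>>> {"name": "send_rows", "arguments": {"deltas": "0 -0.005 0 0.003 0 0 -0.002; 0 -0.005 0 0.003 0 0 -0.002; 0 -0.005 0 0 0 0 0; 0 -0.003 0 0 0 0 0; 0 -0.0025 0 0 0 0 0; 0 -0.0025 0 0 0 0 0"}}

```text
clock: 24.35
eef_pos: [0.5137, 0.0121, 0.0834]
ee_rot: [0.677, 0.736, 0.002, 0.002]
force: [-0.4, 4.0, 3.5]
grip_width: -0.003
```

Run:
```python
from h import *
bs()
```

```text
t 24.35 box(mm) [ 28.96 109.99  83.39] yawerr 0.0 tilt [0.0056 0.0008] Fbox [-0.1  4.   3.5]
```

>>> {"name": "send_rows", "arguments": {"deltas": "0 -0.0025 -0.0005 0.0015 0.003 0 0; 0 -0.0025 0 0.001 0.002 0 0; 0 -0.0025 0 0 0 0 0; 0 -0.002 0 0 0 0 0"}}

```text
clock: 24.75
eef_pos: [0.5143, 0.0025, 0.0809]
ee_rot: [0.677, 0.736, 0.001, -0.0]
force: [-0.3, 1.6, 0.7]
grip_width: -0.0
```

>>> {"name": "send_rows", "arguments": {"deltas": "0 -0.0017 0 0 0 0 0; 0 -0.0013 0 0 0 0 0"}}

```text
clock: 24.95
eef_pos: [0.5145, -0.001, 0.0808]
ee_rot: [0.677, 0.736, 0.0, -0.0]
force: [0.2, 1.2, 1.9]
grip_width: -0.002
```

Run:
```python
from h import *
bs()
```

```text
t 24.95 box(mm) [28.67 96.83 80.8 ] yawerr 0.0008 tilt [0.0004 0.0007] Fbox [0.3 1.1 1.9]
```

>>> {"name": "send_rows", "arguments": {"deltas": "0 -0.001 0 0 0 0 0; 0 -0.001 0 0 0 0 0"}}

```text
clock: 25.15
eef_pos: [0.5147, -0.0029, 0.0809]
ee_rot: [0.677, 0.736, 0.001, -0.0]
force: [-1.0, 5.9, 4.9]
grip_width: -0.0
```

>>> {"name": "send_rows", "arguments": {"deltas": "0 -0.0012 0 0 0 0 0; 0 -0.0012 0 0 0 0 0"}}

```text
clock: 25.35
eef_pos: [0.5149, -0.0047, 0.0809]
ee_rot: [0.677, 0.736, 0.001, -0.001]
force: [0.6, 1.1, 0.8]
grip_width: 0.003
```

>>> {"name": "send_rows", "arguments": {"deltas": "0 -0.0014 0 0 0 0 0"}}

```text
clock: 25.45
eef_pos: [0.515, -0.0062, 0.0809]
ee_rot: [0.677, 0.736, 0.001, -0.001]
force: [0.3, 0.5, 1.6]
grip_width: 0.0
```

Run:
```python
from h import *
bs()
```

```text
t 25.45 box(mm) [28.73 91.6  80.91] yawerr 0.0018 tilt [0.0002 0.0019] Fbox [0.3 0.5 1.6]
```

>>> {"name": "send_rows", "arguments": {"deltas": "0 0.006 0 0 0 0 0; 0 0.012 0 -0.02 0 0 0; 0 0 0 -0.04 0 0 0; 0 -0.03 -0.008 -0.045 0 0 0; 0 -0.04 -0.008 -0.045 0 0 0; 0 -0.04 -0.008 -0.035 0 0 0; 0 0 0 0 0 0 0; 0 0 0 0 0 0 0"}}

```text
clock: 26.25
eef_pos: [0.499, -0.091, 0.2588]
ee_rot: [0.677, 0.736, -0.001, -0.0]
force: [1.1, 0.0, -0.4]
grip_width: -0.001
```

Run:
```python
from h import *
bs()
im,cal=grab('wrist','w12'); np.save('w12cal.npy',cal,allow_pickle=True)
crop(im,150,0,370,240,2.5,'w12b')
for x in (-.028,.028):
 for t in (0,.04,.07,.1,.17):
  print(x,t,((proj(cal,toworld(x,(.077+np.cos(t)*.001+.0425*np.sin(t)),.03+.0425*np.cos(t)))-[150,0]+.5)*2.5-.5).round(1))
```

```text
t 26.25 box(mm) [  5.75   8.48 258.82] yawerr 0.0016 tilt [-0.0016 -0.0016] Fbox [ 1.1 -0.1 -0.4]
-0.028 0 [[179.3 226.8]]
-0.028 0.04 [[179.2 221.6]]
-0.028 0.07 [[179.1 217.7]]
-0.028 0.1 [[179.  213.9]]
-0.028 0.17 [[178.9 204.9]]
0.028 0 [[342.7 227.1]]
0.028 0.04 [[342.8 222. ]]
0.028 0.07 [[342.9 218.1]]
0.028 0.1 [[342.9 214.2]]
0.028 0.17 [[343.  205.2]]
```

View pics/w12b.png

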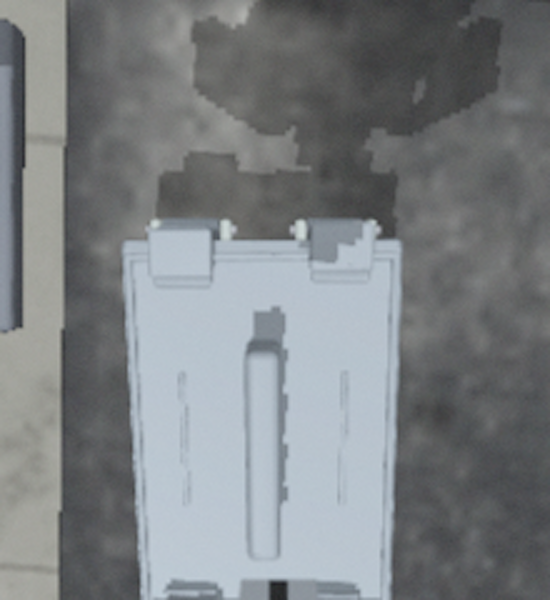

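Run:
```python
from h import *
im=cv2.imread('pics/w12.png')[:,:,::-1]
crop(im,195,75,315,125,6.5,'w12z')
cal=np.load('w12cal.npy',allow_pickle=True).item()
for x in (-.028,.028):
 for t in (-.02,0,.04,.07,.1):
  print(x,t,((proj(cal,toworld(x,(.077+np.cos(t)*.001+.0425*np.sin(t)),.03+.0425*np.cos(t)))-[195,75]+.5)*6.5-.5).round(1))
```

```text
-0.028 -0.02 [[174.8 109.6]]
-0.028 0 [[174.6 102.9]]
-0.028 0.04 [[174.2  89.5]]
-0.028 0.07 [[174.   79.4]]
-0.028 0.1 [[173.8  69.3]]
0.028 -0.02 [[599.1 110.5]]
0.028 0 [[599.3 103.8]]
0.028 0.04 [[599.5  90.4]]
0.028 0.07 [[599.7  80.3]]
0.028 0.1 [[599.9  70.3]]
```

View pics/w12z.png

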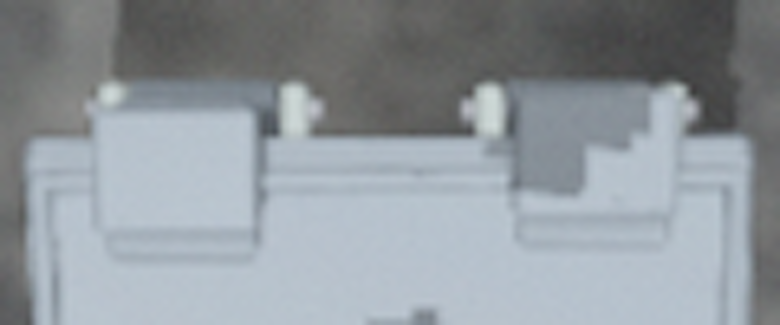

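Run:
```python
from h import *
plan(toworld(.028,.125,.14),.083,0)
```

```text
0 0.0293 0.0057 0.0296 -0.0004 0.0005 0.0003; 0 0.0293 0.0056 0.0297 -0.0004 0.0005 0.0003; 0 0.0293 0.0056 0.0297 -0.0004 0.0005 0.0003; 0 0.0292 0.0056 0.0297 -0.0004 0.0005 0.0003
```

>>> {"name": "send_rows", "arguments": {"deltas": "0 0.03 0.0055 0.015 0 0 0; 0 0.03 0.0055 0.025 0 0 0; 0 0.03 0.0055 0.03 0 0 0; 0 0.022 0.0055 0.03 0 0 0; 0 0 0 0.03 0 0 0; 0 0 0 0.022 0 0 0; 0 0 0 0.01 0 0 0; 0 0 0 0 0 0 0"}}

```text
clock: 27.1
eef_pos: [0.5079, 0.0323, 0.0838]
ee_rot: [0.674, 0.738, -0.005, -0.002]
force: [0.2, 0.5, 1.9]
grip_width: -0.005
```

Run:
```python
from h import *
bs()
plan(toworld(.028,.100,.081),.083,0,n=4)
```

```text
t 27.1 box(mm) [ 24.83 130.64  83.83] yawerr 0.0073 tilt [-0.0104 -0.0048] Fbox [0.2 0.5 1.9]
0 -0.0077 0.0007 0.0007 -0.0027 0.001 0.0018; 0 -0.0077 0.0008 0.0007 -0.0027 0.001 0.0018; 0 -0.0077 0.0008 0.0007 -0.0027 0.001 0.0018; 0 -0.0077 0.0008 0.0007 -0.0027 0.001 0.0018
```

>>> {"name": "send_rows", "arguments": {"deltas": "0 -0.0077 0.0008 0.0007 -0.003 0.001 0.002; 0 -0.0077 0.0008 0.0007 -0.003 0.001 0.002; 0 -0.0077 0.0008 0.0007 -0.003 0.001 0.002; 0 -0.004 0.0008 0.0007 -0.003 0.001 0.002; 0 0 0 0 0 0 0"}}

```text
clock: 27.6
eef_pos: [0.5154, 0.0024, 0.0838]
ee_rot: [0.678, 0.735, 0.003, 0.002]
force: [-0.4, -0.2, 0.7]
grip_width: -0.006
```

Run:
```python
from h import *
bs()
```

```text
t 27.6 box(mm) [ 29.78 100.16  83.83] yawerr -0.003 tilt [0.0064 0.001 ] Fbox [-0.4 -0.2  0.7]
```

>>> {"name": "send_rows", "arguments": {"deltas": "0 -0.003 -0.001 0.001 0.003 0 0; 0 -0.002 0 0.001 0.003 0 0; 0 -0.0015 0 0.001 0 0 0; 0 0 0 0 0 0 0"}}

```text
clock: 28.0
eef_pos: [0.5151, -0.0046, 0.081]
ee_rot: [0.678, 0.735, 0.001, -0.0]
force: [0.1, 0.5, -0.2]
grip_width: -0.001
```

>>> {"name": "send_rows", "arguments": {"deltas": "0 -0.001 0 0 0 0 0; 0 -0.0007 0 0 0 0 0"}}

```text
clock: 28.2
eef_pos: [0.5152, -0.006, 0.0809]
ee_rot: [0.678, 0.735, 0.0, -0.0]
force: [-0.4, 0.3, -0.6]
grip_width: -0.003
```

Run:
```python
from h import *
bs()
```

```text
t 28.2 box(mm) [28.87 91.79 80.89] yawerr -0.0025 tilt [0.0003 0.0011] Fbox [-0.4  0.3 -0.6]
```

Back at the earlier point with no force. Continue in small steps.

>>> {"name": "send_rows", "arguments": {"deltas": "0 -0.0007 0 0 0 0 0; 0 -0.0007 0 0 0 0 0"}}

```text
clock: 28.4
eef_pos: [0.5153, -0.0072, 0.0809]
ee_rot: [0.678, 0.735, 0.001, -0.0]
force: [0.2, 1.2, 1.5]
grip_width: 0.005
```

>>> {"name": "send_rows", "arguments": {"deltas": "0 -0.0007 0 0 0 0 0; 0 -0.0006 0 0 0 0 0"}}

```text
clock: 28.6
eef_pos: [0.5154, -0.0083, 0.0809]
ee_rot: [0.678, 0.735, 0.001, -0.001]
force: [-0.0, 4.1, 2.0]
grip_width: 0.002
```

Run:
```python
from h import *
bs()
```

```text
t 28.6 box(mm) [28.93 89.49 80.92] yawerr -0.0017 tilt [0.0001 0.0016] Fbox [0.3 4.1 2. ]
```

>>> {"name": "send_rows", "arguments": {"deltas": "0 -0.0007 0 0 0 0 0"}}

```text
clock: 28.7
eef_pos: [0.5154, -0.0085, 0.0809]
ee_rot: [0.678, 0.735, 0.001, -0.001]
force: [-0.8, 7.0, 2.6]
grip_width: 0.001
```

>>> {"name": "send_rows", "arguments": {"deltas": "0 -0.0006 0 0 0 0 0"}}

```text
clock: 28.8
eef_pos: [0.5154, -0.0084, 0.0809]
ee_rot: [0.677, 0.736, 0.001, -0.001]
force: [-1.8, 4.7, 2.7]
grip_width: 0.001
```

>>> {"name": "send_rows", "arguments": {"deltas": "0 0.004 0 0 0 0 0; 0 0.012 0 -0.02 0 0 0; 0 0 0 -0.04 0 0 0; 0 -0.025 -0.008 -0.045 0 0 0; 0 -0.03 -0.008 -0.045 0 0 0; 0 -0.03 -0.008 -0.035 0 0 0; 0 0 0 0 0 0 0; 0 0 0 0 0 0 0"}}

```text
clock: 29.6
eef_pos: [0.4966, -0.0795, 0.2684]
ee_rot: [0.677, 0.736, -0.0, -0.001]
force: [-0.1, 0.6, -0.3]
grip_width: 0.002
```

Run:
```python
from h import *
bs()
im,cal=grab('wrist','w13'); np.save('w13cal.npy',cal,allow_pickle=True)
crop(im,190,75,320,175,6,'w13z')
for x in (-.028,.028):
 for t in (-.02,0,.04,.07,.1):
  print(x,t,((proj(cal,toworld(x,(.077+np.cos(t)*.001+.0425*np.sin(t)),.03+.0425*np.cos(t)))-[190,75]+.5)*6-.5).round(1))
```

```text
t 29.6 box(mm) [  4.24  20.1  268.41] yawerr -0.0008 tilt [-0.0014  0.0005] Fbox [-0.1  0.6 -0.3]
-0.028 -0.02 [[209.3 185.2]]
-0.028 0 [[209.1 179.4]]
-0.028 0.04 [[208.8 167.6]]
-0.028 0.07 [[208.6 158.8]]
-0.028 0.1 [[208.4 149.9]]
0.028 -0.02 [[584.7 185.1]]
0.028 0 [[584.8 179.2]]
0.028 0.04 [[585.  167.5]]
0.028 0.07 [[585.2 158.6]]
0.028 0.1 [[585.3 149.8]]
```

View pics/w13z.png

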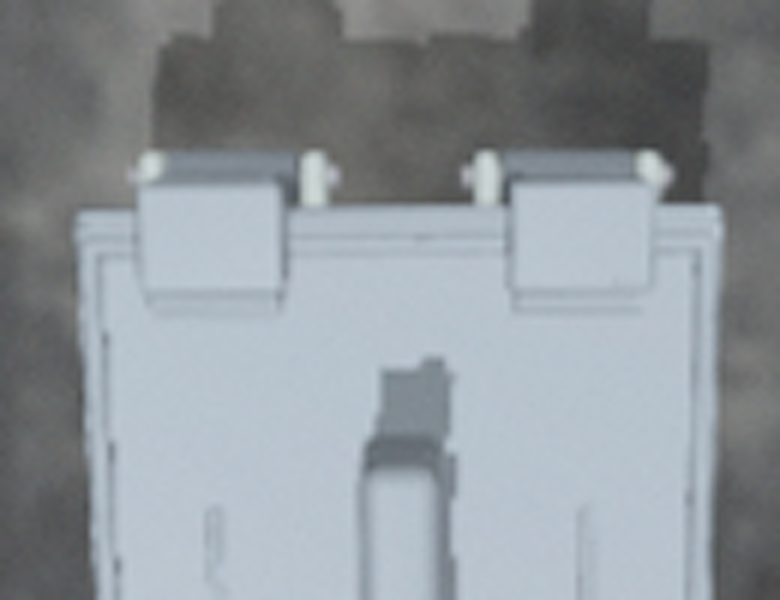

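Run:
```python
from h import *
plan(toworld(0,-.15,.24),.083,0)
```

```text
0 -0.0424 -0.001 0.0071 -0.0003 -0 -0.0003; 0 -0.0424 -0.001 0.0071 -0.0003 -0 -0.0003; 0 -0.0424 -0.001 0.0071 -0.0003 -0 -0.0003; 0 -0.0424 -0.0011 0.0071 -0.0003 -0 -0.0003
```

>>> {"name": "send_rows", "arguments": {"deltas": "0 -0.03 -0.001 0.005 0 0 0; 0 -0.042 -0.001 0.007 0 0 0; 0 -0.042 -0.001 0.007 0 0 0; 0 -0.042 -0.001 0.007 0 0 0; 0 -0.01 0 0 0 0 0; 0 0 0 0 0 0 0; 0 0 0 0 0 0 0"}}

```text
clock: 30.35
eef_pos: [0.5072, -0.2439, 0.2331]
ee_rot: [0.674, 0.739, -0.004, -0.005]
force: [0.9, 0.8, -0.3]
grip_width: -0.003
```

Run:
```python
from h import *
bs()
im,cal=grab('wrist','w14'); np.save('w14cal.npy',cal,allow_pickle=True)
u=proj(cal,toworld(0,-.077,.0725))[0]; print(u); x0=int(u[0]-65); y0=max(0,int(u[1]-50))
crop(im,x0,y0,x0+130,y0+100,6,'w14z')
for x in (-.028,.028):
 for t in (-.02,0,.04,.07,.1):
  print(x,t,((proj(cal,toworld(x,-(.077+np.cos(t)*.001+.0425*np.sin(t)),.03+.0425*np.cos(t)))-[x0,y0]+.5)*6-.5).round(1))
```

```text
t 30.35 box(mm) [   1.23 -144.58  233.12] yawerr 0.0089 tilt [-0.0125  0.0018] Fbox [ 1.   0.7 -0.3]
[261.97172533  94.11727073]
-0.028 -0.02 [[185.3 302.3]]
-0.028 0 [[185.4 309. ]]
-0.028 0.04 [[185.7 322.4]]
-0.028 0.07 [[185.9 332.3]]
-0.028 0.1 [[186.2 342.2]]
0.028 -0.02 [[611.7 306.5]]
0.028 0 [[611.4 313.2]]
0.028 0.04 [[610.9 326.6]]
0.028 0.07 [[610.5 336.5]]
0.028 0.1 [[610.  346.4]]
```

View pics/w14z.png

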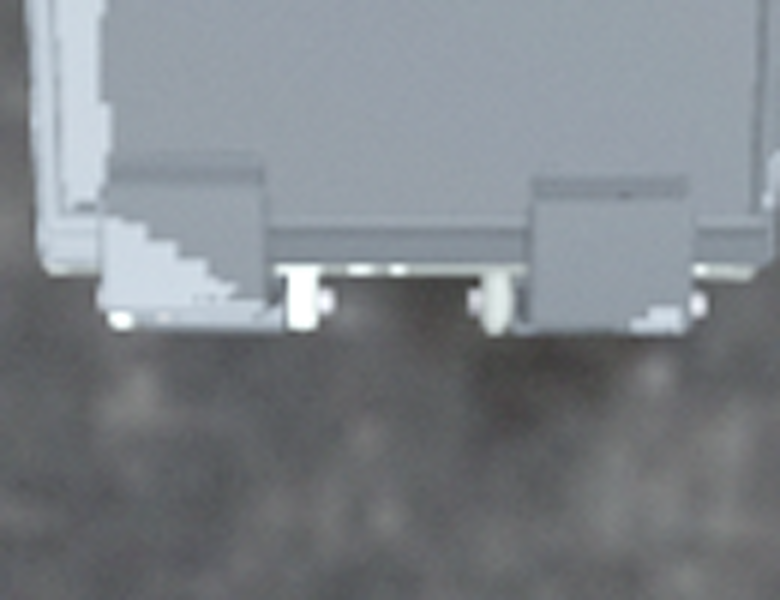

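Run:
```python
from h import *
plan(toworld(.028,-.138,.083),.083,0,n=5)
```

```text
0 0.0011 0.0057 0.03 -0.0024 -0.0006 0.0019; 0 0.0011 0.0056 0.03 -0.0024 -0.0006 0.0019; 0 0.0011 0.0055 0.03 -0.0024 -0.0006 0.0019; 0 0.0012 0.0055 0.03 -0.0024 -0.0006 0.0019; 0 0.0012 0.0054 0.03 -0.0024 -0.0006 0.0019
```

>>> {"name": "send_rows", "arguments": {"deltas": "0 0 0.0055 0.025 -0.0025 0 0.002; 0 0 0.0055 0.03 -0.0025 0 0.002; 0 0 0.0055 0.03 -0.0025 0 0.002; 0 0 0.0055 0.03 -0.0025 0 0.002; 0 0.001 0.005 0.027 -0.0025 0 0.002; 0 0 0 0 0 0 0; 0 0 0 0 0 0 0"}}

```text
clock: 31.1
eef_pos: [0.5382, -0.2269, 0.0882]
ee_rot: [0.672, 0.741, 0.004, -0.001]
force: [-0.0, -0.5, 0.4]
grip_width: -0.001
```

Run:
```python
from h import *
bs()
plan(toworld(.028,-.100,.081),.083,0,n=6)
```

```text
t 31.1 box(mm) [  33.54 -130.27   88.2 ] yawerr 0.0139 tilt [0.0046 0.0072] Fbox [-0.1 -0.5  0.4]
0 0.005 -0.0009 0.0012 0.0009 -0.0011 0.0023; 0 0.005 -0.0009 0.0012 0.0009 -0.0011 0.0023; 0 0.005 -0.0009 0.0012 0.0009 -0.0011 0.0023; 0 0.005 -0.0009 0.0012 0.0009 -0.0011 0.0023; 0 0.005 -0.0009 0.0012 0.0009 -0.0011 0.0023; 0 0.005 -0.0009 0.0012 0.0009 -0.0011 0.0023
```

>>> {"name": "send_rows", "arguments": {"deltas": "0 0.005 -0.0015 0.002 0.001 -0.0015 0.003; 0 0.005 -0.0015 0.002 0.001 -0.0015 0.003; 0 0.005 -0.0015 0.002 0.001 -0.0015 0.003; 0 0.005 -0.001 0.002 0.001 -0.001 0.003; 0 0.004 -0.001 0.001 0 -0.001 0.002; 0 0.002 0 0 0 0 0; 0 0 0 0 0 0 0"}}

```text
clock: 31.8
eef_pos: [0.5303, -0.1981, 0.0833]
ee_rot: [0.677, 0.736, 0.002, 0.003]
force: [0.2, -0.2, 0.2]
grip_width: 0.002
```

Run:
```python
from h import *
bs()
```

```text
t 31.8 box(mm) [  27.99 -100.83   83.32] yawerr 0.0007 tilt [ 0.0067 -0.0003] Fbox [ 0.2 -0.2  0.2]
```

>>> {"name": "send_rows", "arguments": {"deltas": "0 0.003 0 0.001 0.004 0 0; 0 0.003 0 0.001 0.003 0 0; 0 0.002 0 0 0 0 0"}}

```text
clock: 32.1
eef_pos: [0.5296, -0.1902, 0.0812]
ee_rot: [0.677, 0.736, -0.001, 0.0]
force: [-0.5, 0.3, -0.2]
grip_width: 0.002
```

>>> {"name": "send_rows", "arguments": {"deltas": "0 0.0008 0 0 0 0 0; 0 0.0007 0 0 0 0 0"}}

```text
clock: 32.3
eef_pos: [0.5295, -0.1884, 0.0811]
ee_rot: [0.677, 0.736, -0.001, 0.0]
force: [0.2, -0.4, -0.8]
grip_width: 0.001
```

Run:
```python
from h import *
bs()
```

```text
t 32.3 box(mm) [ 28.   -91.12  81.11] yawerr 0.0001 tilt [-0.001  -0.0014] Fbox [ 0.2 -0.4 -0.8]
```

>>> {"name": "send_rows", "arguments": {"deltas": "0 0.0007 0 0 0 0 0; 0 0.0006 0 0 0 0 0"}}

```text
clock: 32.5
eef_pos: [0.5294, -0.1876, 0.0812]
ee_rot: [0.677, 0.736, -0.001, 0.001]
force: [0.9, -2.9, -1.5]
grip_width: -0.002
```

>>> {"name": "send_rows", "arguments": {"deltas": "0 0.0006 0 0 0 0 0; 0 0.0006 0 0 0 0 0"}}

```text
clock: 32.7
eef_pos: [0.5293, -0.1869, 0.0813]
ee_rot: [0.678, 0.735, -0.001, 0.001]
force: [0.1, -0.8, -0.7]
grip_width: 0.001
```

Run:
```python
from h import *
bs()
```

```text
t 32.7 box(mm) [ 27.95 -89.66  81.26] yawerr -0.001 tilt [-0.0003 -0.003 ] Fbox [ 0.  -0.8 -0.7]
```

Moved home a little further; back off and check the right side.

>>> {"name": "send_rows", "arguments": {"deltas": "0 -0.004 0 0 0 0 0; 0 -0.012 0 0 0 0 0; 0 -0.015 -0.008 -0.03 0 0 0; 0 -0.01 -0.01 -0.045 0 0 0; 0 -0.005 -0.01 -0.04 0 0 0; 0 0 0 -0.02 0 0 0; 0 0 0 0 0 0 0"}}

```text
clock: 33.4
eef_pos: [0.5032, -0.241, 0.2211]
ee_rot: [0.678, 0.735, -0.002, -0.0]
force: [0.6, -0.5, -0.6]
grip_width: -0.002
```

Run:
```python
from h import *
bs()
im,cal=grab('wrist','w15'); np.save('w15cal.npy',cal,allow_pickle=True)
u=proj(cal,toworld(0,-.077,.0725))[0]; print(u); x0=int(u[0]-65); y0=max(0,int(u[1]-50))
crop(im,x0,y0,x0+130,y0+100,6,'w15z')
for x in (-.028,.028):
 for t in (-.02,0,.04,.07,.1):
  print(x,t,((proj(cal,toworld(x,-(.077+np.cos(t)*.001+.0425*np.sin(t)),.03+.0425*np.cos(t)))-[x0,y0]+.5)*6-.5).round(1))
```

```text
t 33.4 box(mm) [  -2.53 -141.41  221.15] yawerr -0.003 tilt [-0.0031 -0.0025] Fbox [ 0.6 -0.5 -0.6]
[263.97155684  97.57977502]
-0.028 -0.02 [[175.9 307.8]]
-0.028 0 [[176.1 314.8]]
-0.028 0.04 [[176.6 328.7]]
-0.028 0.07 [[176.9 339. ]]
-0.028 0.1 [[177.3 349.3]]
0.028 -0.02 [[620.9 306.6]]
0.028 0 [[620.7 313.6]]
0.028 0.04 [[620.2 327.5]]
0.028 0.07 [[619.8 337.9]]
0.028 0.1 [[619.4 348.2]]
```

View pics/w15z.png

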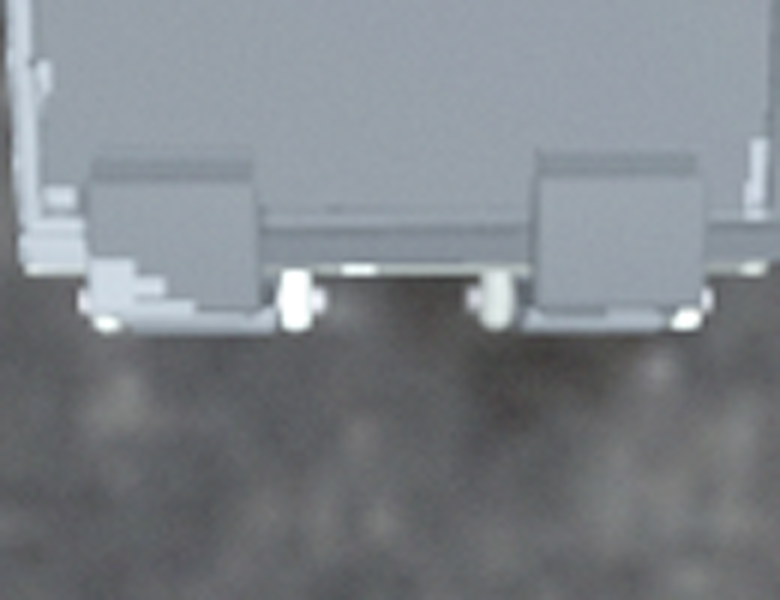

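Run:
```python
from h import *
im,cal=grab('top','top9'); crop(im,90,150,410,250,2.5,'top9c'); im,cal=grab('scene','s9'); crop(im,150,130,370,310,3,'s9c')
```

```text
(no output)
```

View pics/top9c.png

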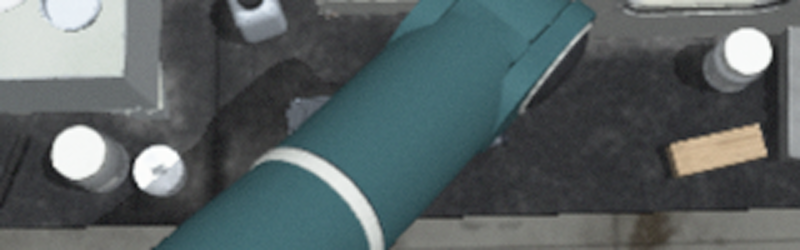

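View pics/s9c.png

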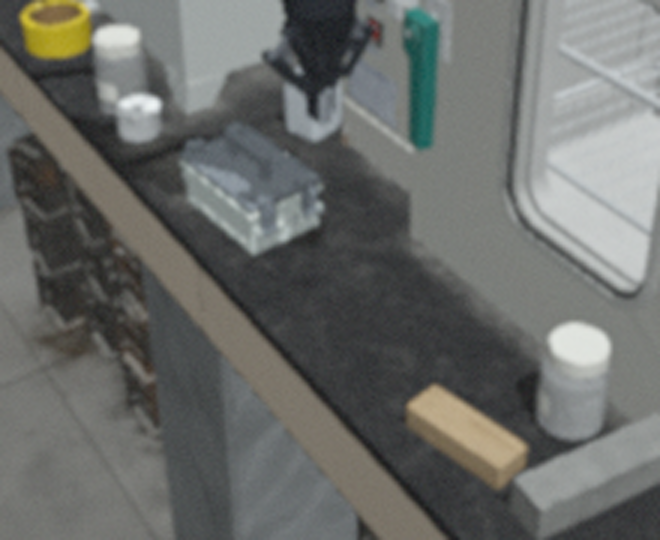

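```bash
python3 -c "
from h import *
bs(); print(ctrl.job_done())"
```

```text
t 33.55 box(mm) [  -3.27 -140.04  217.88] yawerr -0.0024 tilt [-0.0074 -0.0014] Fbox [ 0.7 -0.2  0.1]
the job is handed in; nothing more can be done
None
```

I set the lid on the seal, snapped all four clips over its rim, and handed the job in at about 33.6 s of the 69 s allowed. The hand-in gives no verdict.

- **Order:** near-left first, then far-right (diagonally opposite), near-right and far-left. The near-left click was hard to mistake, with the force falling from about 10 N to 2 N. The other three showed only small drops in the readings.
- **Second push:** far-left and far-right each first looked about 0.05 rad short of upright in the pictures. That is under the 0.07 rad limit but outside the stated home range, so I nudged each one again. The nudges read at most about 8 N.
- **Clip angles at the end:** the last wrist pictures show all four at about 0 rad. The left pair was last seen before the far-right nudge.
- **Forces:** the highest push I read on any clip was about 13 N. I could only read force at the end of each move call, so brief peaks in between were not seen, notably on the near-right and far-left clips.
- **Lid position:** before clipping, the lid looked square but about 1.5 to 2 mm off centre along the box's long side, inside the 4 mm limit. I could not measure its final height or tilt directly; I take it as drawn down because the clips are home.
- **Bystanders:** I compared both jars, the tin and the block by eye in the last scene and top pictures, and they appear to stand where they started.

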